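# Release a specimen plate from a left-hand clamp and set it on the drying rest

### The job

Take the blue specimen plate out of the clamp: the clamp's black knob has a left-hand thread, so loosen it by turning it clockwise (seen from above) until the white line engraved on the knob lines up with the green release line engraved on the collar, and leave it there. Slide the plate forward out from under the bridge until its front end overhangs the clamp's front edge, then pick it up without dropping it and lay it flat, lengthwise and centred, on the two ribs of the white drying rest. Leave the other things on the bench alone.

Things in the scene. Friction and masses are not known exactly. Their poses are not given: they have to be found in the camera images.
- clamp: fixed grey metal clamp, 140 x 110 mm; origin on the bench; x runs from its open front to the back, y across, z up. Front edge at x = -65 mm. Two runners along x (top 30 mm high, y = 21 to 37 mm each side) carry the plate; the groove between them is 42 mm wide, its floor 12 mm high. Side guides (y = 31.5 to 39.5 mm each side) are 38 mm high, an end stop closes the back.
- release_mark (a point): the green release line engraved on the fixed collar, at the front (clamp's -x) side of the knob, 62 mm above the bench. The collar is a disc of radius 36 mm round the knob on top of the bridge (clamp x = 22 to 68 mm, 108 mm wide, underside 50 mm high), which stands over the rear of the plate.
- knob_grip (a point): point on the axis of the round black ribbed knob, 46 mm across, at the height to grip it: 85 mm above the bench (knob from 66 to 96 mm), at the clamp's x = 45 mm, y = 0. The knob does not rise as it turns. A white line is engraved on its top and down its rim.
- knob (a joint): turn of the knob, rad: 0 = screwed home, grows clockwise seen from above (loosening), stop at 2.9; starts between 0 and 0.5. At 2.2 the white line meets the green line. Friction about 0.05 N m; it stays where left. The spindle below rises 3.2 mm a radian; its nose sits in a hole of the plate and blocks sliding until about 1.5 rad.
- plate_center (a point): centre (half-way up, 33 mm above the bench at first) of the loose blue metal plate, 130 (x) x 60 (y) x 6 mm, about 0.1 kg; x points to its rear, as the clamp's does. At first at the clamp's x = 0, y = 0, front end flush with the clamp's front edge. Slid forward by 58 mm it is clear of the collar, still lies stable on the runners, and can be gripped across its 60 mm width.
- plate_window (a point): middle of the plate's open window, 34 mm (x) x 40 mm (y), 28 mm in front of the plate's centre; closed fingertips can dip into it to drag the plate. (The 16 mm square hole 45 mm behind the centre takes the spindle's nose.)
- rest_top (a point): middle of the support of the fixed white drying rest, 30 mm above the bench. Base 130 x 100 x 6 mm; two rubber-topped ribs, each 10 mm (x) x 44 mm (y), at x = -45 and +45 mm. x axis is its length: the plate is to lie along it (either way round), resting on both ribs.
- rack: bystander: green micro tube rack, 52 x 105 x 52 mm; origin under its centre
- beaker: bystander: small glass beaker, 54 mm wide, 68 mm high; origin under its centre
- tape: bystander: roll of green tape, 60 mm across, 19 mm high; origin under its centre
- petri: bystander: closed petri dish, 60 mm across, 15 mm high; origin under its centre
- brick: bystander: black power adapter, 70 x 45 x 28 mm; origin under its centre
- plate: the same blue plate, origin on its underside, below the centre given above

How it is judged:
By the outcome, as a careful person would: the job done as asked, in the order asked, and still so for the second after the job is handed in, with the robot touching nothing.
It also fails if it takes over 67 s, if anything falls off the work surface, if the arm or the gripper's body presses on something with over 40 N, if the wrist force passes 120 N, or if a joint passes its speed limit or range.

### The arm

A 6-joint arm with a two-finger parallel gripper is mounted at the origin on a cart in front of the work surface, level with it; the furniture and walls round the work are solid. World frame = base frame: x ahead of the robot, y to its left, z up, the work surface at z = 0. Lengths are in mm, angles in rad, forces in N, time in s.
With the tool pointing down it reaches from about 350 to 975 mm from the base axis. Payload 7.1 kg.
Tool frame: the origin (TCP) lies at the very end of the fingers, on their centre line; the grasp point (between the pads) lies 19 mm behind it (ctrl.grip_point_offset is the distance from the TCP to the grasp point, in mm); z points along the fingers, y is the direction in which the jaws open and shut (so a half turn about z gives the same grasp; the last joint's range is limited). The gripper opens to 88 mm and grips with 3 to 60 N. Pads are 20 mm wide; open, the fingers measure 115 mm over their backs; the gripper's body (75 mm by 178 mm) begins 61 mm behind the grasp point.
Start: joints at [1.221, 0.423, 1.63, -0, 1.089, -0.019], TCP at [202.968, 591.108, 188.775] pointing down, gripper open.
Joint ranges: [-3, 3], [-0.9, 2.11], [0.09, 2.58], [-1.31, 4.45], [0.11, 2.69], [-2.54, 2.54]. Speed limits (rad/s): [2.39, 2.39, 3.01, 3.14, 3.14, 3.14].

### API

Orientations are given as a rotation vector (axis times angle).
In Python, from workcell import ctrl gives the robot as it stands.
- The arm moves only by the tool move_arm, never from a script. Its argument "increments" is one flat list of numbers, 5 for each row, row after row: the closure in counts, from 0 (fully open) to 255 (shut), then the shift along the tool's x, y, z in mm, then the turn about the tool's z in degrees. In form: [grip, dx, dy, dz, yaw, grip, dx, dy, dz, yaw, ...]. A call has 1 to 12 rows; each row is the pose to reach, as a shift and turn from the pose measured when the call began, along the tool's axes at that moment; what a row does not reach only later rows make up. A row lasts 1/8 s, in which the tool goes at most 62.5 mm and 10.7 degrees, less where a joint would pass 70% of its speed; a pose out of reach is approached as far as the arm can. A call with a gripper value outside its range is refused whole. The fingers move at their own pace and stop on an object; the grip force is fixed at half the most. Time passes only in rows, so rows that repeat a pose let the fingers close. It gives the time, the measured TCP pose, the force and the opening at its end, in the units of the state.
- ctrl.get_obs(): the state, without advancing time (a new reading comes with each control period).
- ctrl.get_image(name): name is "side" or "top" or "wrist"; returns a dict with "frame" (480x640x3 uint8, red, green, blue), "vertical_fov" (degrees; the focal length in pixels is half the picture's height over the tangent of half this angle, whatever the lens; pixels are square), "cx", "cy" (the principal point, pixels), "pose" (4x4, takes a point from camera to world coordinates); the wrist camera has in their place "mount" (4x4, takes a point from camera to tool coordinates, whose origin is the TCP and whose axes are the flange's). Camera axes: x right, y down, z forward; pixel columns grow to the right and rows downward; lengths in mm; the calibration is good to about 2 mm. A picture is of the moment at which its call begins: read the wrist's pose just before it. There is no depth.
- ctrl.close_job(): hands the job in, once; it reports no verdict.
The state is a dict: "t": time; "qpos": joint angles; "qvel": joint speeds; "joint_torque": joint torques, N m; "ee_pos": TCP position; "orientation": TCP orientation; "ft_force": force on the tool from outside, world axes, zero at the start; "moment": the same for the moment, N m; "width": finger opening in mm.
Only numpy, scipy, OpenCV 4.12 (cv2) and the standard library are available. Lean on these libraries where they do the work, as an engineer would, in place of code of your own. Each camera call takes 0.05 s, during which the arm holds its last target.

## Working session

There is one attempt and no reset: what is moved stays moved. The work goes in short steps, Python scripts to look and compute and a tool call to move; the robot and the scene stay as the last step left them, time stands still between calls to the robot, and variables do not carry over. Pictures are saved under pics/ and viewed, and the job is handed in when it is done.

Besides the shell and the picture viewer there is one more tool, called after "Emit:" as name(argument=value, ...) on one line, values as JSON. move_arm: Moves the arm, as the interface text tells. Its arguments: {"type":"object","properties":{"increments":{"type":"array","items":{"type":"number"}}},"required":["increments"]}

```bash
ls; mkdir -p pics; python3 - <<'E'
from workcell import ctrl
import cv2,numpy as np
o=ctrl.get_obs(); print(o)
for n in ["side","top","wrist"]:
    im=ctrl.get_image(n); cv2.imwrite(f"pics/{n}0.png",im["frame"][:,:,::-1])
    print(n,{k:(v.tolist() if hasattr(v,'tolist') else v) for k,v in im.items() if k!="frame"})
print(ctrl.grip_point_offset)
E
```

```text
pics
{'t': 0.0, 'qpos': array([ 1.22099050e+00,  4.23843439e-01,  1.63068135e+00,  9.61241614e-06,
        1.08859273e+00, -1.90124951e-02]), 'qvel': array([-0.00101211, -0.00081026,  0.00154874, -0.00150683, -0.00073255,
        0.00236913]), 'joint_torque': array([ 6.03120388e-04, -5.44641423e+01, -2.73673242e+01,  6.45916373e-02,
        2.27079412e-02, -1.54247700e-04]), 'ee_pos': array([202.7691624 , 590.55485493, 188.0035098 ]), 'orientation': array([-5.17202465e-01, -3.09843366e+00,  2.35197877e-03]), 'ft_force': array([-0.05501185,  0.95025364, -0.18338936]), 'moment': array([ 0.00213945, -0.04613359,  0.00811683]), 'width': 87.6555154764287}
side {'vertical_fov': 46.482537536106605, 'cx': 309.77921309309704, 'cy': 237.33589992399914, 'pose': [[0.9409764780709492, -0.20090748480800621, 0.2723957603658939, 268.5756944802141], [-0.3376097013517424, -0.49970631386154374, 0.7976924779889152, -827.9645151810645], [-0.024144508079065565, -0.8425733098283077, -0.5380402032326123, 741.3462525359595], [0.0, 0.0, 0.0, 1.0]]}
top {'vertical_fov': 48.78150122874749, 'cx': 326.07790228940144, 'cy': 236.46304633703468, 'pose': [[-0.02444097719368612, -0.9822264749741962, 0.18610155962157374, 400.1438568016405], [-0.999690574623303, 0.02487478630021578, -3.98100754887132e-06, 154.39973146650217], [-0.004625326274711959, -0.18604407237609866, -0.9825305132618372, 1231.1120819857001], [0.0, 0.0, 0.0, 1.0]]}
wrist {'vertical_fov': 60.2225888680595, 'cx': 327.21711743351375, 'cy': 241.6503901037095, 'mount': [[0.00065141239511931, -0.9545485426481254, -0.298054785887142, 81.41022965853821], [0.9999994042226433, 0.000882873570325739, -0.000641941287085648, 0.39613206628519304], [0.00087590881302219, -0.29805419014433837, 0.9545485490645051, -195.80732508796586], [0.0, 0.0, 0.0, 1.0]]}
18.700000000000003
```

View pics/top0.png

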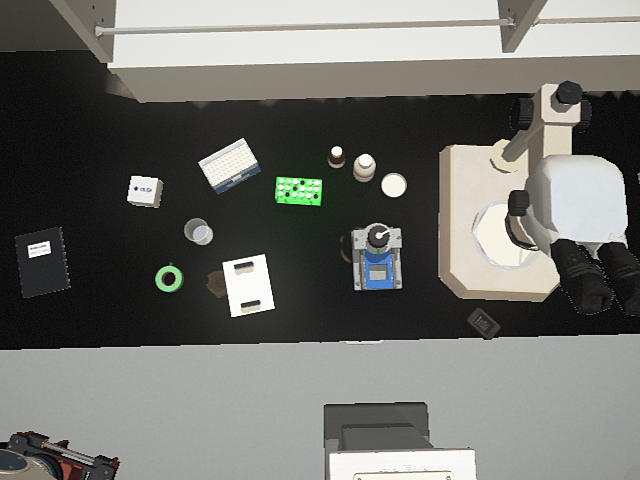

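View pics/side0.png

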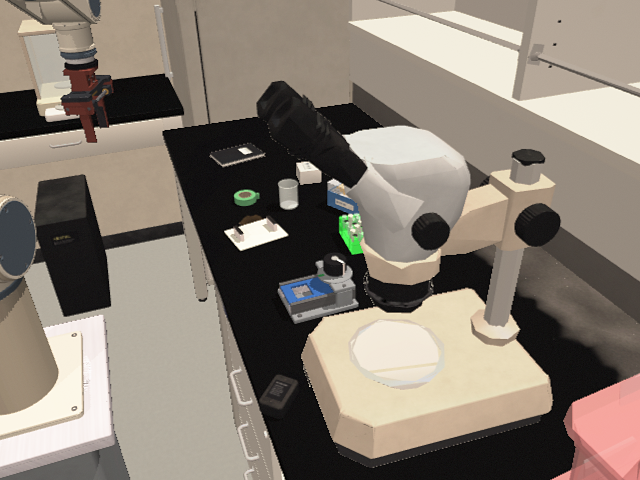

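View pics/wrist0.png

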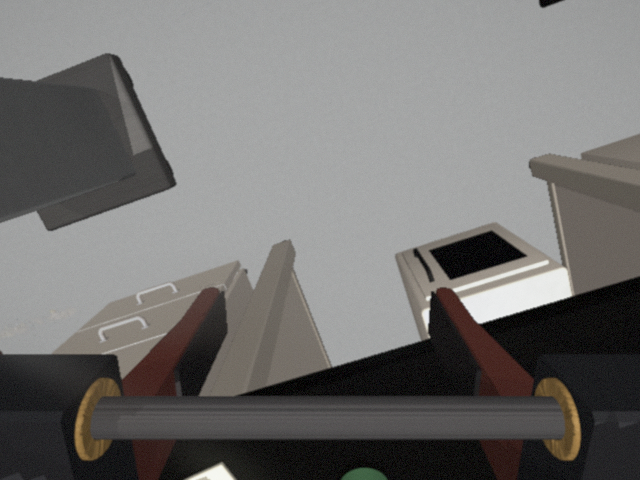

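The top view shows the clamp at about (377,258), with its front facing the robot, the rest at about (248,286), and the knob at about (378,236). I'll magnify these areas.

```bash
cat > h.py <<'E'
import numpy as np,cv2
from workcell import ctrl
from scipy.spatial.transform import Rotation as R
def f(im): return im["frame"].shape[0]/2/np.tan(np.radians(im["vertical_fov"]/2))
def ray(im,T,u,v,z):
    F=f(im); d=np.array([(u-im["cx"])/F,(v-im["cy"])/F,1]); d=T[:3,:3]@d; o=T[:3,3]
    return o+d*(z-o[2])/d[2]
def proj(im,T,p):
    F=f(im); q=T[:3,:3].T@(np.asarray(p)-T[:3,3]); return np.array([F*q[0]/q[2]+im["cx"],F*q[1]/q[2]+im["cy"]])
def tool():
    o=ctrl.get_obs(); T=np.eye(4); T[:3,:3]=R.from_rotvec(o["orientation"]).as_matrix(); T[:3,3]=o["ee_pos"]; return T,o
def wrist():
    T,o=tool(); im=ctrl.get_image("wrist"); return im,T@np.array(im["mount"]),T,o
def crop(im,u0,v0,w,h,s,name):
    c=im["frame"][v0:v0+h,u0:u0+w,::-1]; cv2.imwrite("pics/"+name,cv2.resize(c,None,fx=s,fy=s,interpolation=cv2.INTER_CUBIC))
E
python3 - <<'E'
from h import *
im=ctrl.get_image("top"); 
crop(im,335,210,80,90,6,"clamp1.png"); crop(im,210,240,80,90,6,"rest1.png")
im2=ctrl.get_image("side"); crop(im2,265,240,110,90,7,"clampside.png")
E
```

```text
(no output)
```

View pics/clamp1.png

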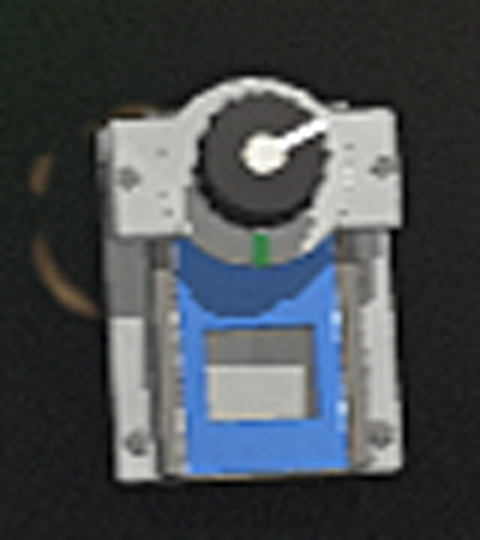

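View pics/rest1.png

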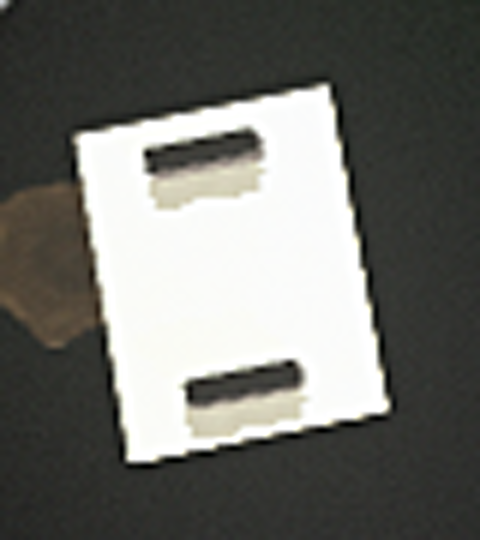

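View pics/clampside.png

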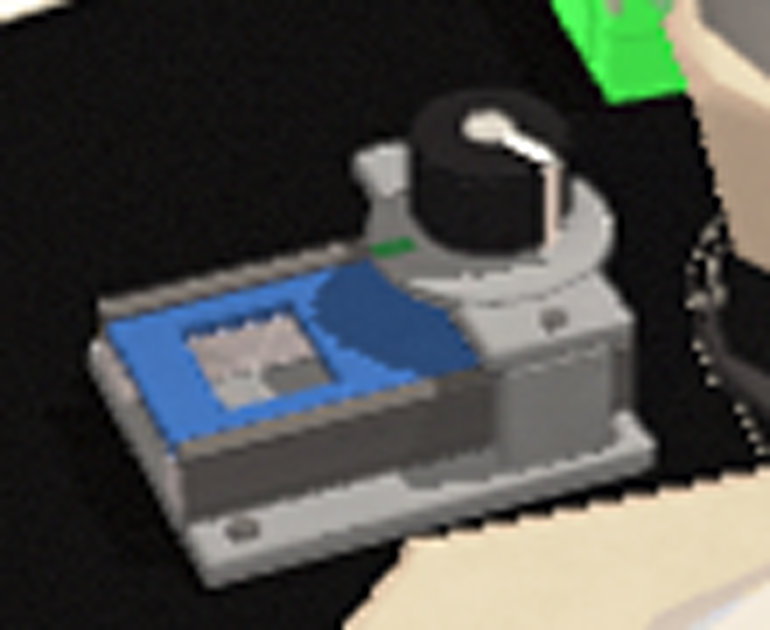

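The white line points up-right in the top view, and the green line is at the front. That makes the knob about 0.17 rad, so it needs about 116° clockwise. Next I'll fit the poses.

```bash
cat > fit.py <<'E'
from h import *
from scipy.optimize import least_squares
t=ctrl.get_image("top"); s=ctrl.get_image("side")
def P(u,v,c,sc): return np.array([(u+.5)/sc-.5+c[0],(v+.5)/sc-.5+c[1]])
ct=lambda u,v:P(u,v,(335,210),6); cs=lambda u,v:P(u,v,(265,240),7); cr=lambda u,v:P(u,v,(210,240),6)
def fit(obs,g):
    def tr(p,q): c,sn=np.cos(p[2]),np.sin(p[2]); return [p[0]+c*q[0]-sn*q[1],p[1]+sn*q[0]+c*q[1],q[2]]
    fn=lambda p:np.concatenate([proj(im,np.array(im["pose"]),tr(p,q))-uv for im,uv,q in obs])
    r=least_squares(fn,g); print(r.x[:2].round(1),np.degrees(r.x[2]).round(2)); print(r.fun.reshape(-1,2).round(1).tolist())
    return r.x
top=[((187,473),(-65,30,36)),((352,471),(-65,-30,36)),((207,328),(-11,20,36)),((316,324),(-11,-20,36)),((318,418),(-45,-20,36)),((206,422),(-45,20,36)),((265,153),(45,0,96)),((262,250),(12,0,62))]
side=[((105,325),(-65,30,36)),((175,447),(-65,-30,36)),((488,127),(45,0,96)),((183,333),(-45,20,36)),((290,305),(-11,20,36)),((340,383),(-11,-20,36)),((235,410),(-45,-20,36))]
A=[(t,ct(*u),q) for u,q in top]; B=[(s,cs(*u),q) for u,q in side]
for o in (A,B,A+B): fit(o,[500,0,0])
rest=[((75,132),(65,50,6)),((330,84),(65,-50,6)),((390,410),(-65,-50,6)),((127,465),(-65,50,6)),((144,150),(50,22,30)),((255,128),(50,-22,30)),((190,407),(-50,22,30)),((303,383),(-50,-22,30))]
fit([(t,cr(*u),q) for u,q in rest],[450,200,0])
E
python3 fit.py
```

```text
[570.4  38.3] 0.65
[[0.1, -0.0], [-0.8, -0.6], [0.0, 0.3], [-0.6, 0.3], [-0.1, -0.5], [0.9, -0.5], [0.3, -0.0], [0.1, 1.2]]
[570.5  35.4] 2.11
[[0.3, 0.6], [0.3, 0.1], [0.2, 0.3], [-0.1, -0.2], [-0.1, -0.3], [0.0, -0.4], [-0.6, -0.0]]
[570.7  37.5] 1.34
[[0.8, -0.0], [-0.1, -1.0], [0.4, 0.2], [-0.2, 0.0], [0.5, -0.8], [1.5, -0.6], [0.4, -0.2], [0.4, 1.0], [0.1, -0.3], [-0.3, -0.7], [-0.0, -0.1], [-0.3, -1.0], [-0.2, -0.9], [-0.4, -1.0], [-1.1, -0.8]]
[522.7 337.7] 10.03
[[0.2, 0.3], [-0.2, -0.1], [-0.2, 0.3], [0.8, -0.1], [-0.2, -0.2], [0.2, -0.4], [-0.5, 0.1], [-0.1, 0.2]]
```

```bash
cat > d.py <<'E'
import sys
from h import *
T,o=tool(); 
def delta(p): return (T[:3,:3].T@(np.array(p)-T[:3,3])).round(1)
if __name__=="__main__":
    print(T.round(3)); print(delta([float(a) for a in sys.argv[1:4]]), "xang",np.degrees(np.arctan2(T[1,0],T[0,0])))
E
python3 d.py 615.5 38.5 188
```

```text
[[-9.46000e-01  3.25000e-01 -0.00000e+00  2.02947e+02]
 [ 3.25000e-01  9.46000e-01 -0.00000e+00  5.91007e+02]
 [-0.00000e+00 -0.00000e+00 -1.00000e+00  1.88606e+02]
 [ 0.00000e+00  0.00000e+00  0.00000e+00  1.00000e+00]]
[-569.6 -388.6    0.7] xang 161.04754778790792
```

Emit:
move_arm(increments=[0,-50,-34,0,0,0,-100,-68,0,0,0,-152,-104,0,0,0,-205,-140,0,0,0,-258,-176,0,0,0,-311,-212,0,0,0,-364,-248,0,0,0,-417,-284,0,0,0,-470,-320,0,0,0,-520,-355,0,0,0,-555,-379,0,0,0,-569.6,-388.6,0,0])

```text
t: 1.85
ee_pos: [616.8, 36.0, 188.6]
orientation: [0.522, 3.098, -0.001]
ft_force: [-0.3, 0.1, -0.3]
width: 88.1
```

```bash
python3 - <<'E'
from h import *
im,C,T,o=wrist(); print(o["ee_pos"],o["qpos"],o["t"]); cv2.imwrite("pics/w1.png",im["frame"][:,:,::-1])
for n,p in dict(knob=(615.5,38.5,96)).items(): print(n,proj(im,C,p))
E
```

```text
[616.76316176  36.01098854 188.60321953] [ 3.93315564e-02  4.12691640e-01  1.64680286e+00 -5.56783084e-04
  1.08180551e+00 -1.19753241e+00] 1.85
knob [329.6714061  227.52167281]
```

View pics/w1.png

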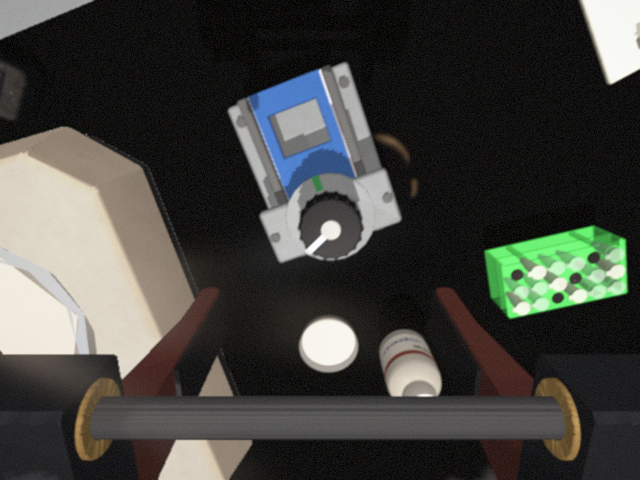

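```bash
python3 - <<'E'
from h import *
im,C,T,o=wrist(); crop(im,220,55,190,215,3.5/1.3,"w1c.png") if 0 else crop(im,220,55,190,215,3,"w1c.png")
print(ray(im,C,330.5,230,96))
E
```

```text
[617.91351965  38.16641527  96.        ]
```

View pics/w1c.png

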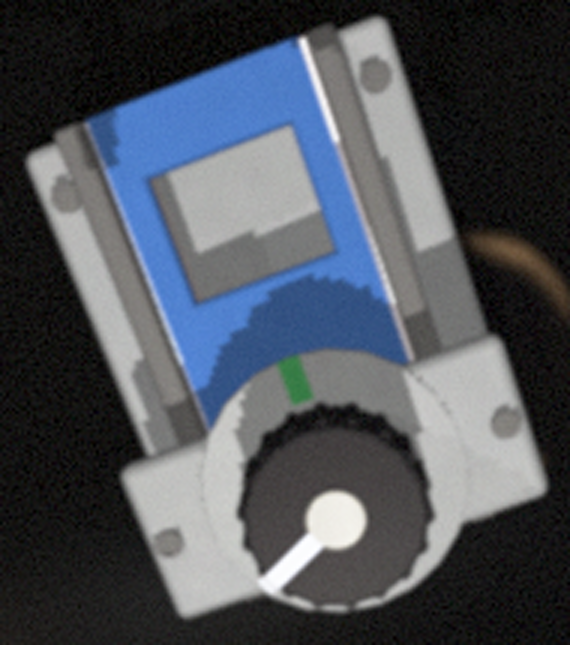

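```bash
cat >> fit.py <<'E'
print("wrist")
im,C,T,o=wrist(); im["pose"]=C
cw=lambda u,v:P(u,v,(220,55),3)
W=[((150,179),(-45,-20,36)),((293,125),(-45,20,36)),((337,250),(-11,20,36)),((196,304),(-11,-20,36)),((336,519),(45,0,96)),((87,123),(-65,-30,36)),((302,37),(-65,30,36))]
p=fit([(im,cw(*u),q) for u,q in W],[570,38,0])
fit(A+B+[(im,cw(*u),q) for u,q in W]*2,[570,38,0])
k=ray(im,C,*cw(336,519),96); e=ray(im,C,*cw(268,583),96); d=e-k; print(k,e,np.linalg.norm(d)); a=np.degrees(np.arctan2(d[1],d[0])); print("line ang",a,"to go cw",a-180-np.degrees(p[2]))
g1=ray(im,C,*cw(290,358),62);g2=ray(im,C,*cw(302,402),62);print("green",g1,g2)
E
python3 fit.py
```

```text
[570.4  38.3] 0.65
[[0.1, -0.0], [-0.8, -0.6], [0.0, 0.3], [-0.6, 0.3], [-0.1, -0.5], [0.9, -0.5], [0.3, -0.0], [0.1, 1.2]]
[570.5  35.4] 2.11
[[0.3, 0.6], [0.3, 0.1], [0.2, 0.3], [-0.1, -0.2], [-0.1, -0.3], [0.0, -0.4], [-0.6, -0.0]]
[570.7  37.5] 1.34
[[0.8, -0.0], [-0.1, -1.0], [0.4, 0.2], [-0.2, 0.0], [0.5, -0.8], [1.5, -0.6], [0.4, -0.2], [0.4, 1.0], [0.1, -0.3], [-0.3, -0.7], [-0.0, -0.1], [-0.3, -1.0], [-0.2, -0.9], [-0.4, -1.0], [-1.1, -0.8]]
[522.7 337.7] 10.03
[[0.2, 0.3], [-0.2, -0.1], [-0.2, 0.3], [0.8, -0.1], [-0.2, -0.2], [0.2, -0.4], [-0.5, 0.1], [-0.1, 0.2]]
wrist
[569.   42.5] 1.01
[[0.5, 0.6], [-0.6, 0.7], [-0.8, 0.4], [0.7, -0.7], [0.3, 0.3], [0.3, -1.0], [-0.5, -0.2]]
[569.2  42. ] 1.02
[[-1.3, 0.6], [-2.2, -0.2], [-1.6, 0.8], [-2.2, 0.8], [-1.6, -0.0], [-0.5, 0.1], [-1.6, 0.5], [-1.5, 1.7], [-1.2, -1.5], [-1.8, -2.0], [-1.5, -1.1], [-1.6, -2.2], [-1.6, -2.0], [-1.9, -2.2], [-2.6, -2.0], [0.0, 1.1], [-1.1, 1.2], [-1.3, 0.8], [0.3, -0.2], [-0.2, 0.8], [-0.2, -0.5], [-1.0, 0.3], [0.0, 1.1], [-1.1, 1.2], [-1.3, 0.8], [0.3, -0.2], [-0.2, 0.8], [-0.2, -0.5], [-1.0, 0.3]]
[613.71042572  43.13711731  96.        ] [623.69130355  22.19121305  96.        ] 23.202345304796054
line ang -64.5218560630711 to go cw -245.53609577824412
green [577.89847563  43.03178539  62.        ] [589.73448251  42.2001572   62.        ]
```

```bash
python3 - <<'E'
from h import *
for i in range(4):
    im,C,T,o=wrist(); print(o["t"],o["ee_pos"].round(2),o["orientation"].round(4),o["qvel"].round(3))
    # knob white cap centroid
    fr=im["frame"][200:260,300:365].astype(int); m=(fr.min(2)>215); 
    n,l,st,c=cv2.connectedComponentsWithStats(m.astype(np.uint8)); j=1+np.argmax(st[1:,4]); print(c[j]+[300,200],st[j])
E
```

```text
2.1 [614.42  39.69 188.54] [-5.1550e-01 -3.0979e+00  3.0000e-04] [ 0.01  -0.004  0.001 -0.002 -0.002 -0.004]
[321.90861619 239.02349869] [  2  26  35  32 383]
2.15 [614.47  39.88 188.68] [-5.1480e-01 -3.0984e+00  3.0000e-04] [ 0.006 -0.002 -0.003  0.001 -0.003 -0.002]
[321.26683938 239.31606218] [  2  26  34  32 386]
2.2 [614.56  39.9  188.78] [-5.1440e-01 -3.0986e+00  4.0000e-04] [-0.001  0.001 -0.004 -0.001  0.    -0.003]
[321.44730077 238.90488432] [  2  25  34  33 389]
2.25 [614.76  39.82 188.9 ] [-5.144e-01 -3.099e+00  4.000e-04] [-0.004  0.002 -0.005 -0.002  0.    -0.002]
[321.57559682 238.42970822] [  2  25  34  32 377]
```

The arm was still settling when those pictures were taken, so I'll retake with pose and picture together.

```bash
python3 - <<'E'
from h import *
import pickle
for i in range(8): im,C,T,o=wrist()
print(o["t"],o["ee_pos"],o["qvel"].round(3))
im["pose"]=C; pickle.dump(im,open("w2.pkl","wb")); crop(im,220,55,190,215,3,"w2c.png")
E
```

```text
2.65 [615.39853071  38.55730057 188.75402868] [-0.004  0.003  0.002  0.001  0.001  0.001]
```

View pics/w2c.png

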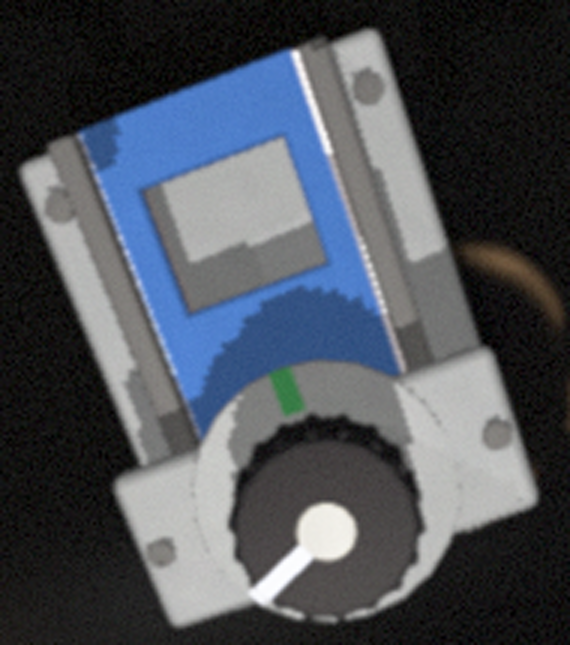

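```bash
python3 - <<'E'
s=open("fit.py").read().split('print("wrist")')[0]+'''
print("wrist");import pickle
im=pickle.load(open("w2.pkl","rb"));C=im["pose"]
cw=lambda u,v:P(u,v,(220,55),3)
W=[((141,190),(-45,-20,36)),((286,136),(-45,20,36)),((327,262),(-11,20,36)),((189,314),(-11,-20,36)),((327,531),(45,0,96)),((78,135),(-65,-30,36)),((293,48),(-65,30,36))]
p=fit([(im,cw(*u),q) for u,q in W],[570,38,0])
fit(A+B+[(im,cw(*u),q) for u,q in W]*2,[570,38,0])
k=ray(im,C,*cw(327,531),96); e=ray(im,C,*cw(258,595),96); d=e-k; print(k,e,np.linalg.norm(d)); a=np.degrees(np.arctan2(d[1],d[0])); print("line ang",a,"to go cw",a+180-np.degrees(p[2]))
g1=ray(im,C,*cw(281,370),62);g2=ray(im,C,*cw(293,414),62);print("green",g1,g2)
'''
open("fit2.py","w").write(s)
E
python3 fit2.py | sed -n '/wrist/,$p'; python3 d.py 615.5 38.5 68
```

```text
wrist
[571.9  38.6] 1.06
[[0.8, 0.7], [-1.2, 0.8], [-0.3, -0.1], [0.4, -0.5], [0.2, 0.1], [0.6, -1.1], [-0.5, 0.1]]
[571.8  38.5] 1.08
[[0.2, -0.6], [-0.7, -1.4], [-0.1, -0.3], [-0.7, -0.4], [-0.0, -1.2], [1.0, -1.1], [-0.0, -0.7], [-0.0, 0.5], [0.5, -0.8], [-0.0, -1.2], [0.3, -0.5], [0.1, -1.5], [0.2, -1.3], [-0.1, -1.5], [-0.8, -1.3], [0.6, 0.6], [-1.4, 0.7], [-0.5, -0.2], [0.2, -0.6], [0.0, -0.1], [0.4, -1.2], [-0.7, -0.0], [0.6, 0.6], [-1.4, 0.7], [-0.5, -0.2], [0.2, -0.6], [0.0, -0.1], [0.4, -1.2], [-0.7, -0.0]]
[616.84518597  39.34924967  96.        ] [626.82664853  18.03366575  96.        ] 23.53685860173371
line ang -64.90768588270777 to go cw 114.0300210595543
green [581.05610228  39.02083104  62.        ] [592.96112463  38.1502304   62.        ]
[[-9.46000e-01  3.25000e-01 -0.00000e+00  6.15424e+02]
 [ 3.25000e-01  9.46000e-01 -0.00000e+00  3.84140e+01]
 [ 0.00000e+00 -0.00000e+00 -1.00000e+00  1.88698e+02]
 [ 0.00000e+00  0.00000e+00  0.00000e+00  1.00000e+00]]
[-0.000e+00  1.000e-01  1.207e+02] xang 161.04124653696977
```

Emit:
move_arm(increments=[0,-0.8,1,20,0,0,-0.8,1,45,0,0,-0.8,1,75,0,0,-0.8,1,100,0,0,-0.8,1,113,0,0,-0.8,1,119,0,0,-0.8,1,119,0,0,-0.8,1,119,0,0,-0.8,1,119,0])

```text
t: 3.92
ee_pos: [617.0, 39.1, 70.5]
orientation: [0.517, 3.097, -0.0]
ft_force: [0.5, 0.4, -0.4]
width: 87.9
```

```bash
python3 - <<'E'
from h import *
im,C,T,o=wrist(); print(o["t"],o["ee_pos"],o["qvel"].round(3)); cv2.imwrite("pics/w3.png",im["frame"][:,:,::-1])
E
```

```text
3.925 [617.03160556  39.07516303  70.51432601] [-0.     0.001  0.003  0.    -0.    -0.001]
```

View pics/w3.png

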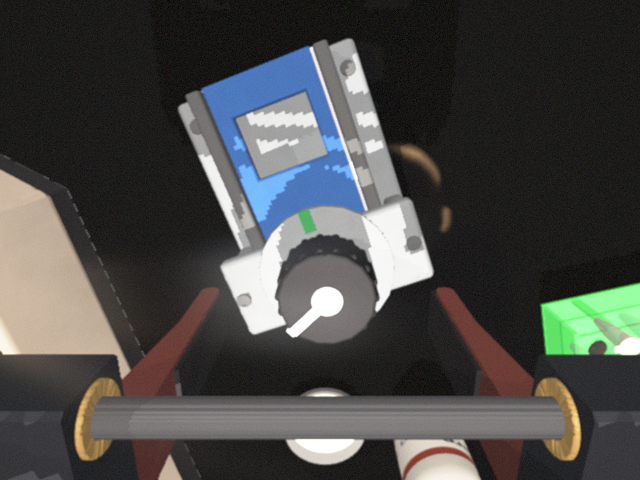

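The knob sits centred between the fingers at (327,300). Now I'll close.

Emit:
move_arm(increments=[80,0,0,0,0,130,0,0,0,0,255,0,0,0,0,255,0,0,0,0,255,0,0,0,0,255,0,0,0,0])

```text
t: 4.72
ee_pos: [616.9, 39.1, 70.4]
orientation: [0.517, 3.098, -0.0]
ft_force: [0.9, -0.2, -0.1]
width: 31.1
```

```bash
python3 - <<'E'
from h import *
im,C,T,o=wrist(); print(o["t"],o["ee_pos"],o["width"],o["ft_force"]); cv2.imwrite("pics/w4.png",im["frame"][:,:,::-1])
im=ctrl.get_image("side"); crop(im,265,200,110,130,4,"s4.png")
print(ctrl.get_obs()["width"])
E
```

```text
4.725 [616.94573358  39.07014435  70.40633455] 31.10240756369887 [ 0.88519158 -0.23934509 -0.08876899]
23.32161465573824
```

View pics/w4.png

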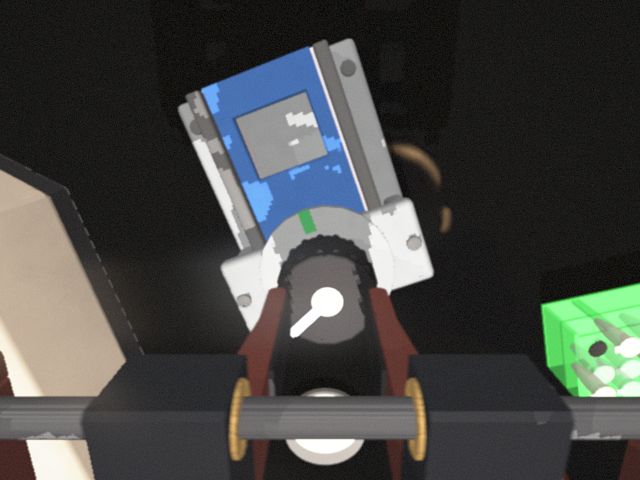

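View pics/s4.png

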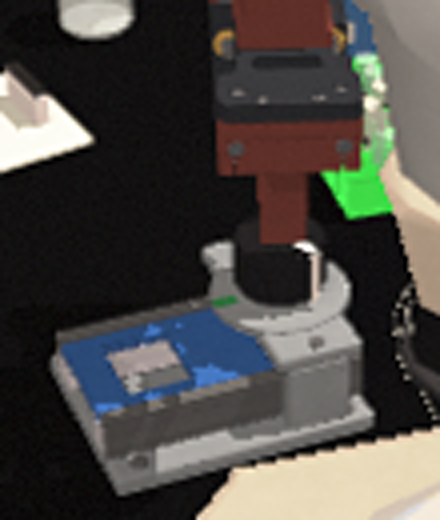

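```bash
python3 - <<'E'
from h import *
for i in range(6):
    im,C,T,o=wrist(); print(round(o["t"],3),o["ee_pos"].round(1),round(o["width"],2),o["ft_force"].round(2),o["moment"].round(3))
cv2.imwrite("pics/w5.png",im["frame"][:,:,::-1])
E
```

```text
4.825 [616.9  39.1  70.4] 23.32 [-0.1  -0.02 -0.1 ] [-0.063 -0.03   0.052]
4.875 [617.   39.1  70.4] 19.38 [ 0.26 -0.38  0.28] [0.018 0.045 0.021]
4.925 [617.   39.1  70.4] 15.4 [ 0.56  0.41 -0.09] [ 0.012 -0.005  0.058]
4.975 [616.9  39.1  70.4] 11.58 [-0.61  0.01  0.61] [-0.029  0.067  0.009]
5.025 [616.9  39.1  70.4] 7.38 [ 0.72  0.49 -0.4 ] [ 0.047  0.003 -0.017]
5.075 [617.   39.1  70.5] 3.24 [-0.12 -0.7  -0.29] [ 0.006  0.019 -0.002]
```

View pics/w5.png

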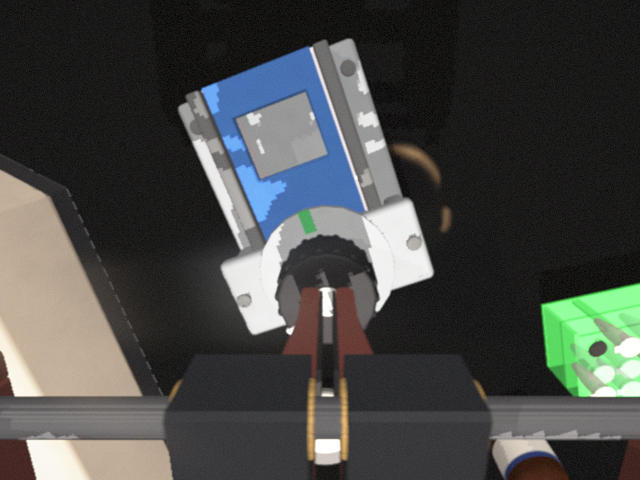

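```bash
python3 - <<'E'
from h import *
im=ctrl.get_image("side"); S=np.array(im["pose"]); T,o=tool(); print(o["t"],o["width"],o["ft_force"],o["qpos"])
crop(im,290,180,80,120,5,"s5.png")
for p in (o["ee_pos"],(616.5,39.2,96),(616.5,39.2,66),(616.5,16.2,96),(616.5,16.2,66)): print(np.round((proj(im,S,p)-[290,180])*5))
E
```

```text
5.175 0.3773807774346507 [ 0.59870329 -0.67287886  0.56538124] [ 4.41771831e-02  5.62619179e-01  1.71783428e+00 -4.27232850e-04
  8.60083535e-01 -1.19542067e+00]
[224. 438.]
[223. 387.]
[223. 447.]
[244. 417.]
[244. 478.]
```

View pics/s5.png

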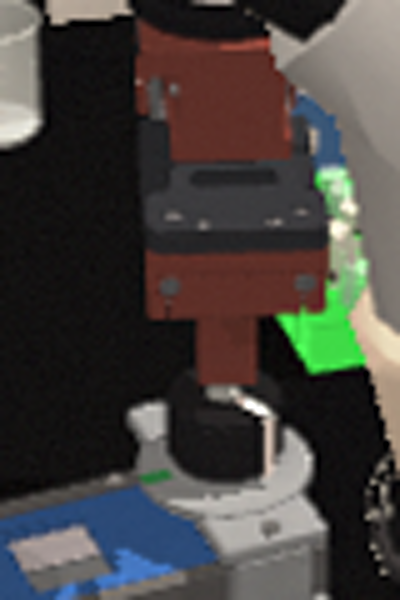

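```bash
python3 - <<'E'
from h import *
import cv2
im=ctrl.get_image("side"); S=np.array(im["pose"])
for z in (150,170,188.8,200,220): 
  R0=np.array([.325,.946,0]); c=np.array([202.97,591.1,z]); print(z,proj(im,S,c).round(1),proj(im,S,c+R0*50).round(1),proj(im,S,c-R0*50).round(1))
a=cv2.imread("pics/side0.png")[40:160,30:150]; cv2.imwrite("pics/s0c.png",cv2.resize(a,None,fx=5,fy=5,interpolation=2))
E
```

```text
150 [104.3 160.2] [109.9 152.2] [ 98.4 168.7]
170 [102.6 153. ] [108.3 145.2] [ 96.5 161.3]
188.8 [100.9 146.1] [106.7 138.4] [ 94.8 154.3]
200 [ 99.9 142. ] [105.8 134.4] [ 93.7 150.1]
220 [ 98.1 134.5] [104.1 127. ] [ 91.8 142.4]
```

View pics/s0c.png

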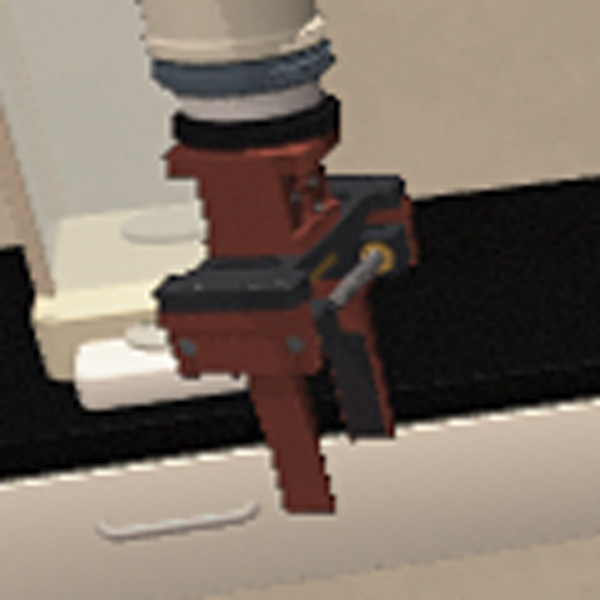

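The side view shows the fingertips about 32–34 mm higher than the reported TCP. The wrist view agrees: a tip at row 288 gives 33 mm. The fingers therefore closed just above the knob. From here on I'll treat the real finger end as 33 mm behind the reported TCP. I'll open, then lower by 33 mm.

Emit:
move_arm(increments=[0,0,0,0,0,0,0,0,0,0,0,0,0,0,0,0,0,0,0,0,0,0,0,0,0,0,0,0,0,0,0,0,0,0,0,0,0,0,0,0,0,0,0,8,0,0,0,0,18,0,0,0,0,28,0,0,0,0,32,0])

```text
t: 6.72
ee_pos: [616.2, 39.0, 37.2]
orientation: [-0.517, -3.098, 0.001]
ft_force: [0.2, 0.3, -0.0]
width: 87.9
```

```bash
python3 - <<'E'
from h import *
im,C,T,o=wrist(); print(o["t"],o["ee_pos"],o["width"],o["ft_force"]); cv2.imwrite("pics/w6.png",im["frame"][:,:,::-1])
im=ctrl.get_image("side"); crop(im,265,180,110,130,5,"s6.png")
E
```

```text
6.725 [616.24338596  39.02312188  37.15516486] 87.9050821777446 [ 0.24860232  0.25999662 -0.02819469]
```

View pics/w6.png

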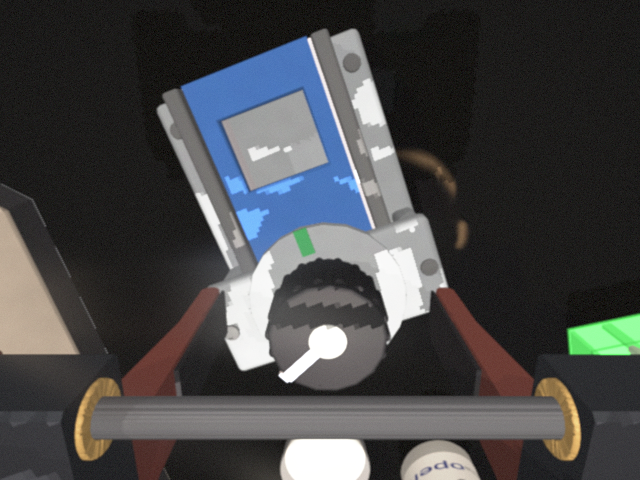

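View pics/s6.png

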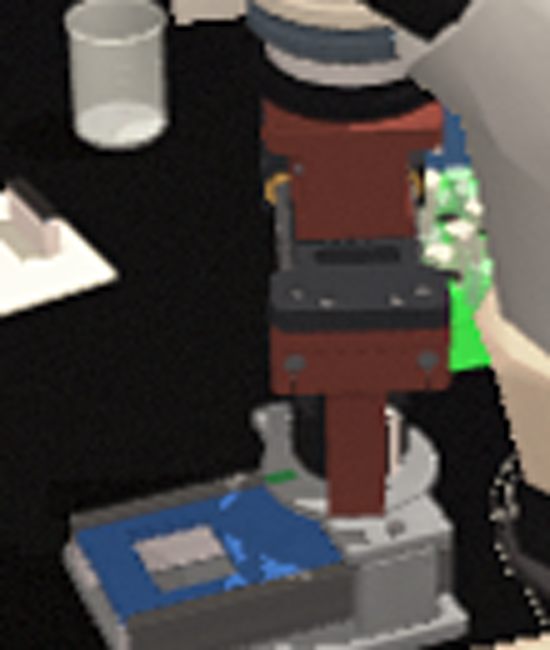

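The finger now stands alongside the knob, with its lower end just above the collar. Closing.

Emit:
move_arm(increments=[80,0,0,0,0,110,0,0,0,0,255,0,0,0,0,255,0,0,0,0,255,0,0,0,0,255,0,0,0,0,255,0,0,0,0])

```text
t: 7.7
ee_pos: [616.6, 39.0, 37.7]
orientation: [0.517, 3.099, -0.001]
ft_force: [-0.3, -0.1, 2.1]
width: 45.3
```

```bash
python3 - <<'E'
from h import *
im,C,T,o=wrist(); print(o["t"],o["ee_pos"],o["width"],o["ft_force"],o["qpos"]); cv2.imwrite("pics/w7.png",im["frame"][:,:,::-1])
E
```

```text
7.7 [616.57276919  39.02123034  37.74652655] 45.342941021041426 [-0.26380158 -0.07186408  2.05586134] [ 4.41369800e-02  6.10280477e-01  1.72837299e+00 -4.91971820e-04
  8.03007266e-01 -1.19539852e+00]
```

View pics/w7.png

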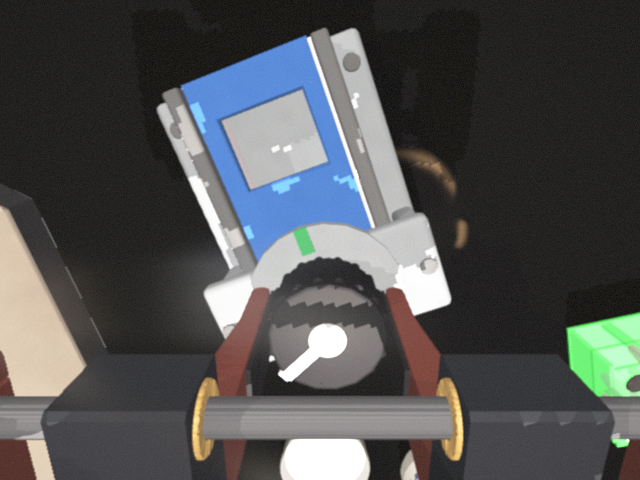

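The gripper reads 45.3 mm, so the knob is held. I'll turn it clockwise, starting short of target.

Emit:
move_arm(increments=[255,0,0,0,6,255,0,0,0,15,255,0,0,0,25,255,0,0,0,35,255,0,0,0,45,255,0,0,0,55,255,0,0,0,65,255,0,0,0,75,255,0,0,0,85,255,0,0,0,95,255,0,0,0,103,255,0,0,0,108])

```text
t: 9.25
ee_pos: [615.6, 38.7, 37.7]
orientation: [-2.813, -1.398, 0.003]
ft_force: [-3.5, -1.0, 4.0]
width: 45.6
```

Emit:
move_arm(increments=[255,0,0,0,0,255,0,0,0,0])

```text
t: 9.5
ee_pos: [615.6, 38.7, 37.7]
orientation: [-2.812, -1.4, 0.003]
ft_force: [-1.4, -0.9, 2.0]
width: 45.5
```

```bash
cat > kn.py <<'E'
from h import *
import pickle,sys
n=sys.argv[1]
im,C,T,o=wrist(); print(o["t"],o["ee_pos"],o["width"],o["ft_force"],o["qpos"],o["qvel"].round(3)); cv2.imwrite(f"pics/{n}.png",im["frame"][:,:,::-1])
im["pose"]=C;pickle.dump(im,open(n+".pkl","wb"))
print("xang",np.degrees(np.arctan2(T[1,0],T[0,0])))
E
python3 kn.py w8
```

```text
9.5 [615.61942591  38.69758056  37.73733643] 45.51278116947695 [-1.38625412 -0.92981813  1.96213865] [ 4.38829544e-02  6.09929325e-01  1.72914186e+00 -9.94723392e-04
  8.04463060e-01  6.91306978e-01] [-0.001  0.002  0.    -0.002  0.001  0.003]
xang 52.94495393756026
```

View pics/w8.png

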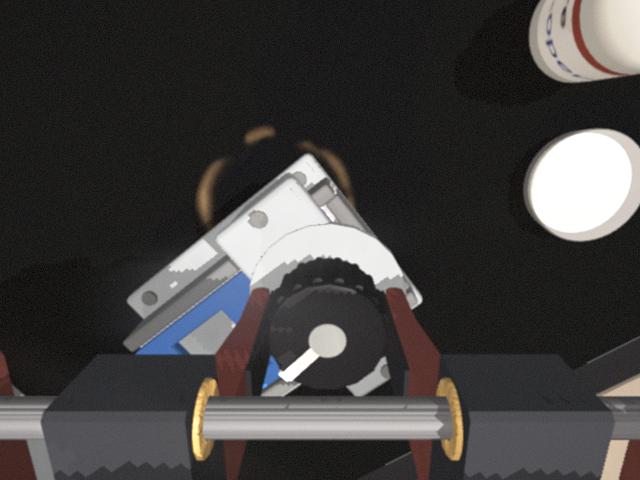

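```bash
python3 - <<'E'
from h import *
import pickle
im=pickle.load(open("w8.pkl","rb"));C=im["pose"]
a=cv2.imread("pics/w8.png")[280:400,250:400]; cv2.imwrite("pics/w8c.png",cv2.resize(a,None,fx=5,fy=5,interpolation=2))
k=ray(im,C,328,341,96);e=ray(im,C,286,378,96);d=e-k;print(k,e,np.linalg.norm(d),np.degrees(np.arctan2(d[1],d[0])))
E
```

```text
[616.88147393  38.57695555  96.        ] [594.04679889  35.37399639  96.        ] 23.058216146390528 -172.01536708812725
```

View pics/w8c.png

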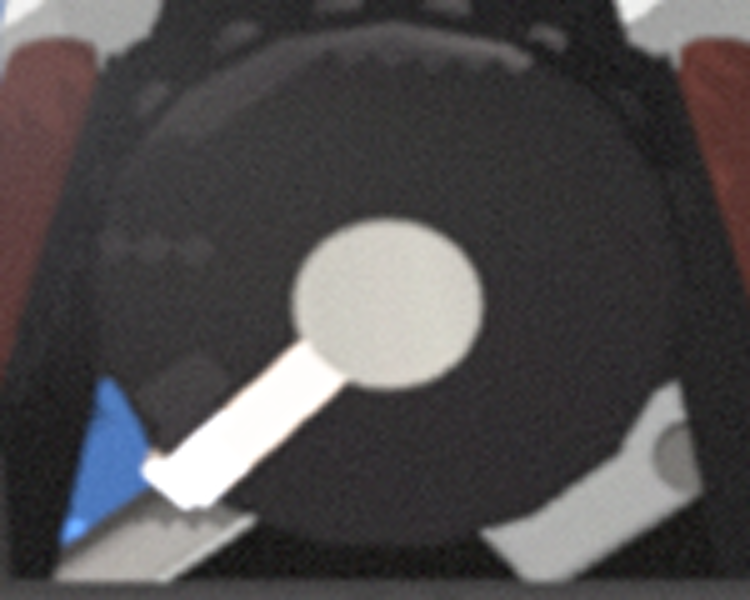

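Emit:
move_arm(increments=[255,0,0,0,3.5,255,0,0,0,7,255,0,0,0,7,255,0,0,0,7])

```text
t: 10.05
ee_pos: [615.6, 38.7, 37.7]
orientation: [-2.892, -1.228, 0.003]
ft_force: [-1.8, -0.5, 1.9]
width: 45.1
```

```bash
python3 kn.py w9; python3 - <<'E'
from h import *
import pickle
im=pickle.load(open("w9.pkl","rb"));C=im["pose"]
a=cv2.imread("pics/w9.png")[280:400,250:400]; cv2.imwrite("pics/w9c.png",cv2.resize(a,None,fx=5,fy=5,interpolation=2))
t=ctrl.get_image("top"); crop(t,335,210,80,90,6,"t9.png")
E
```

```text
10.05 [615.58977467  38.73737722  37.74751474] 45.13925232755653 [-1.81868635 -0.51915495  1.85263844] [ 4.39441447e-02  6.09926777e-01  1.72911293e+00 -9.81161687e-04
  8.04606162e-01  8.12120094e-01] [-0.002  0.001  0.001 -0.001 -0.001  0.006]
xang 46.02583294756845
```

View pics/w9c.png

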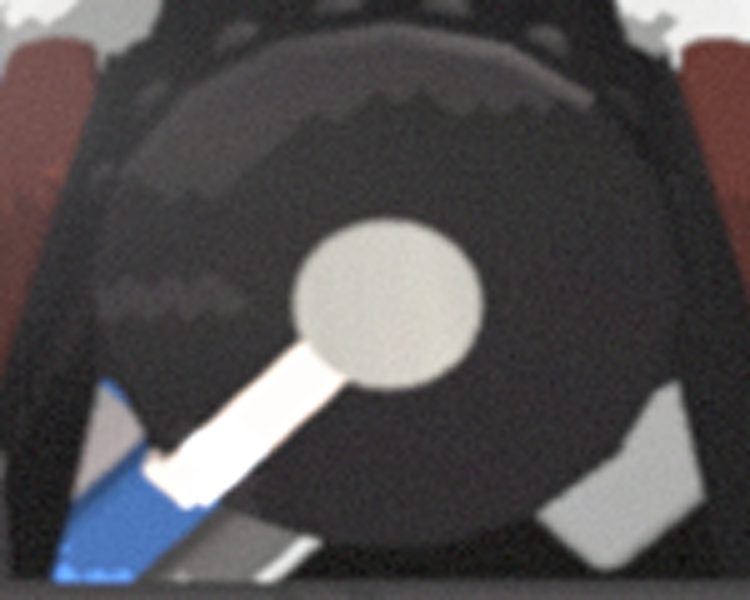

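Now I'll open, rise, and swing back so the jaws lie across the clamp.

Emit:
move_arm(increments=[0,0,0,0,0,0,0,0,0,0,0,0,0,0,0,0,0,0,0,0,0,0,0,0,0,0,0,0,-10,0,0,0,0,-35,0,0,0,0,-65,-8,0,0,0,-95,-18,0,0,0,-120,-28,0,0,0,-140,-38,0,0,0,-150,-48])

```text
t: 11.65
ee_pos: [616.6, 38.9, 190.0]
orientation: [2.135, 2.303, -0.0]
ft_force: [-0.1, 0.1, -0.1]
width: 87.7
```

Emit:
move_arm(increments=[0,0,0,0,-10,0,0,0,0,-20,0,0,0,0,-30,0,0,0,0,-40,0,0,0,0,-50,0,0,0,0,-60,0,0,0,0,-70,0,0,0,0,-78,0,0,0,0,-84,0,0,0,0,-87,0,0,0,0,-87,0,0,0,0,-87])

```text
t: 13.15
ee_pos: [616.6, 38.9, 190.4]
orientation: [-0.035, 3.14, -0.001]
ft_force: [-0.0, 0.0, -0.1]
width: 87.3
```

```bash
python3 kn.py w10;python3 - <<'E'
from h import *
t=ctrl.get_image("top"); crop(t,335,210,80,90,6,"t10.png")
E
```

```text
13.15 [616.63514659  38.90072    190.41224194] 87.29509770497654 [-0.02282622  0.0086587  -0.1337268 ] [ 4.41431896e-02  4.10409273e-01  1.64578451e+00 -8.18507552e-04
  1.08437371e+00 -1.54837599e+00] [ 0.     0.005 -0.001 -0.001 -0.002 -0.003]
xang -178.73344999826028
```

View pics/w10.png

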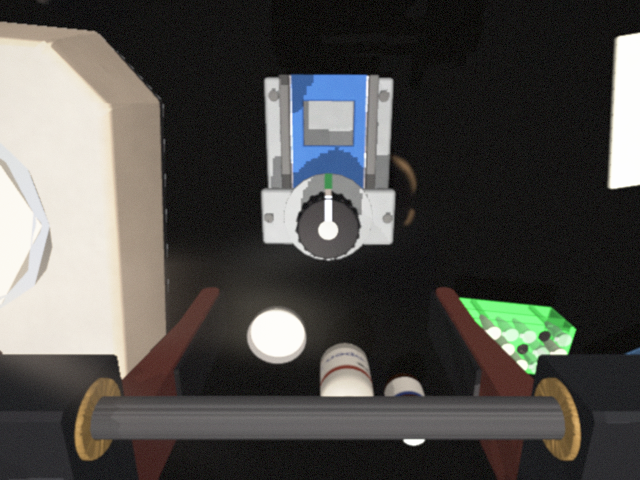

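```bash
python3 - <<'E'
import cv2
a=cv2.imread("pics/w10.png")[65:275,250:410]; cv2.imwrite("pics/w10c.png",cv2.resize(a,None,fx=3,fy=3,interpolation=2))
a=cv2.imread("pics/w10.png")[160:260,280:380]; cv2.imwrite("pics/w10d.png",cv2.resize(a,None,fx=6,fy=6,interpolation=2))
E
```

```text
(no output)
```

View pics/w10c.png

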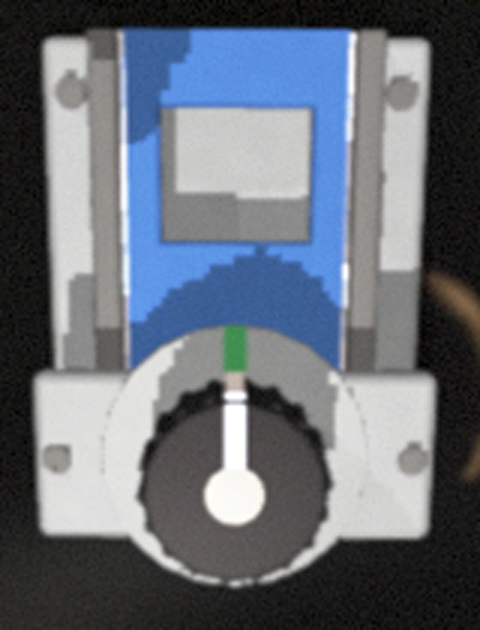

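View pics/w10d.png

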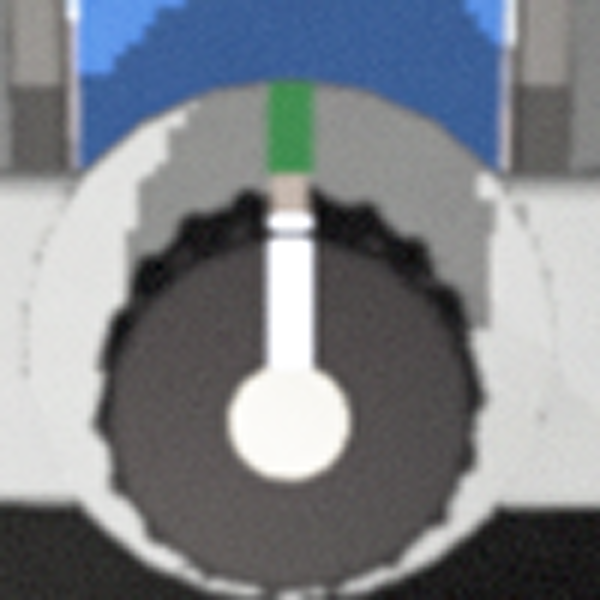

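The white line meets the green line exactly. I'll refit the clamp from this view.

```bash
cat > fit3.py <<'E'
exec(open("fit.py").read().split("top=[")[0])
import pickle
im=pickle.load(open("w10.pkl","rb"))
c=lambda u,v:P(u,v,(250,65),3)
W=[((162,107),(-45,-20,36)),((312,107),(-45,20,36)),((312,241),(-11,20,36)),((163,241),(-11,-20,36)),((235,496),(45,0,96))]
p=fit([(im,c(*u),q) for u,q in W],[570,38,0])
print("window", p[0]-28*np.cos(p[2]),p[1]-28*np.sin(p[2]))
E
python3 fit3.py;python3 d.py 543.5 38 100
```

```text
[571.6  38.7] 1.06
[[0.2, 0.6], [0.1, 0.8], [-0.9, -0.4], [0.3, -0.6], [0.3, -0.5]]
window 543.6516752282192 38.162378383498144
[[-1.0000e+00 -2.3000e-02  1.0000e-03  6.1656e+02]
 [-2.3000e-02  1.0000e+00 -1.0000e-03  3.8896e+01]
 [-1.0000e-03 -1.0000e-03 -1.0000e+00  1.9007e+02]
 [ 0.0000e+00  0.0000e+00  0.0000e+00  1.0000e+00]]
[73.1  0.8 90. ] xang -178.69731052796124
```

Emit:
move_arm(increments=[255,8,0.1,0,0.2,255,22,0.3,0,0.2,255,38,0.5,20,0.2,255,54,0.7,45,0.2,255,66,0.9,75,0.2,255,72,1,105,0.2,255,73,1,130,0.2,255,73,1,145,0.2,255,73,1,150,0.2,255,73,1,150,0.2,255,73,1,150,0.2,255,73,1,150,0.2])

```text
t: 14.85
ee_pos: [544.2, 38.2, 40.7]
orientation: [-0.03, 3.14, -0.001]
ft_force: [0.1, 0.1, 0.8]
width: 0.2
```

```bash
python3 kn.py w11;python3 - <<'E'
from h import *
t=ctrl.get_image("side"); crop(t,265,190,110,130,5,"s11.png")
E
python3 d.py 543.6 38.2 -11
```

```text
14.85 [544.22388136  38.15588351  40.71638996] 0.20833676470707088 [0.10473366 0.05170172 0.82600581] [ 4.86199359e-02  5.25724822e-01  1.89413629e+00 -1.05489732e-03
  7.19813547e-01 -1.54064826e+00] [ 0.     0.001  0.001 -0.    -0.    -0.001]
xang -178.8961949288046
[[-1.00000e+00 -1.90000e-02  1.00000e-03  5.43979e+02]
 [-1.90000e-02  1.00000e+00 -1.00000e-03  3.81440e+01]
 [-1.00000e-03 -1.00000e-03 -1.00000e+00  4.04690e+01]
 [ 0.00000e+00  0.00000e+00  0.00000e+00  1.00000e+00]]
[ 0.5  0.1 51.5] xang -178.8963090582741
```

View pics/w11.png

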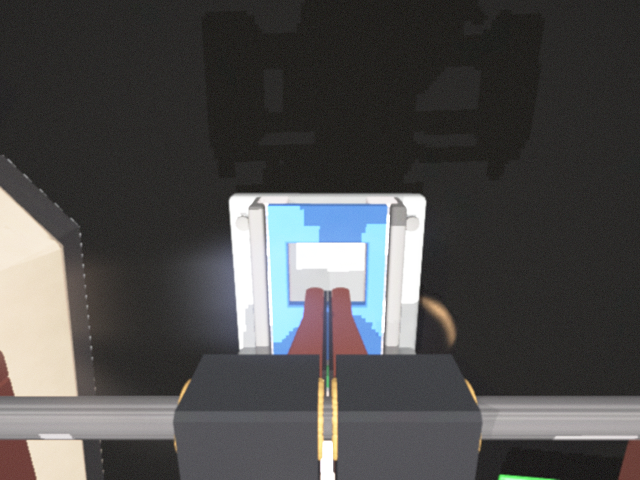

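View pics/s11.png

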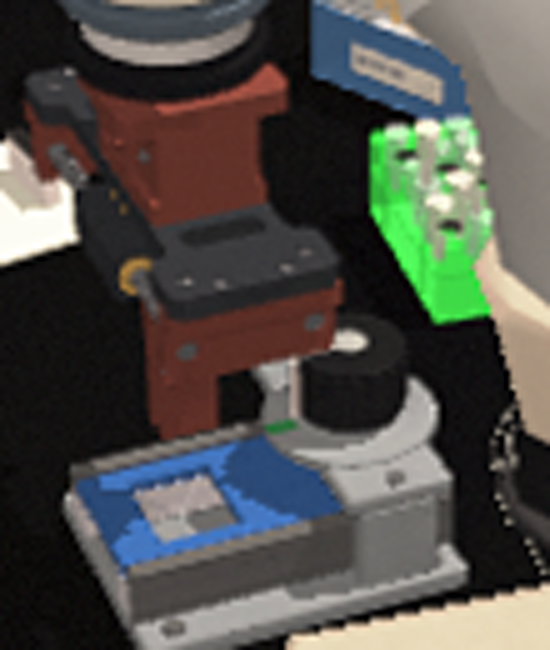

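```bash
python3 - <<'E'
from h import *
t=ctrl.get_image("side"); S=np.array(t["pose"])
for z in (68,71,74,77,80): print(z,*[((proj(t,S,(543.9+a,38.1+b,z))-[265,190])*5+2).round(0) for a,b in((-10,-13.5),(10,-13.5),(-10,13.5))])
E
```

```text
68 [171. 459.] [218. 448.] [150. 422.]
71 [171. 453.] [218. 442.] [149. 416.]
74 [170. 447.] [218. 436.] [149. 410.]
77 [170. 441.] [218. 430.] [149. 404.]
80 [170. 435.] [217. 424.] [148. 398.]
```

Emit:
move_arm(increments=[255,0.5,0,8,0,255,0.5,0,18,0,255,0.5,0,28,0,255,0.5,0,36,0,255,0.5,0,43,0,255,0.5,0,49,0,255,0.5,0,54,0,255,0.5,0,54,0])

```text
t: 16.0
ee_pos: [543.2, 38.1, -13.9]
orientation: [-0.03, 3.141, -0.001]
ft_force: [0.1, -0.1, -0.1]
width: 0.3
```

```bash
python3 kn.py w12;python3 - <<'E'
from h import *
t=ctrl.get_image("side"); crop(t,265,190,110,130,5,"s12.png")
E
```

```text
16.0 [543.24749129  38.09063    -13.93461626] 0.26346610180409996 [ 0.10730602 -0.10359693 -0.1007351 ] [ 4.86025571e-02  6.21079386e-01  1.90534975e+00 -1.24797957e-03
  6.14459873e-01 -1.54048181e+00] [ 0.    -0.009 -0.003 -0.001  0.003 -0.   ]
xang -178.8937475554256
```

View pics/w12.png

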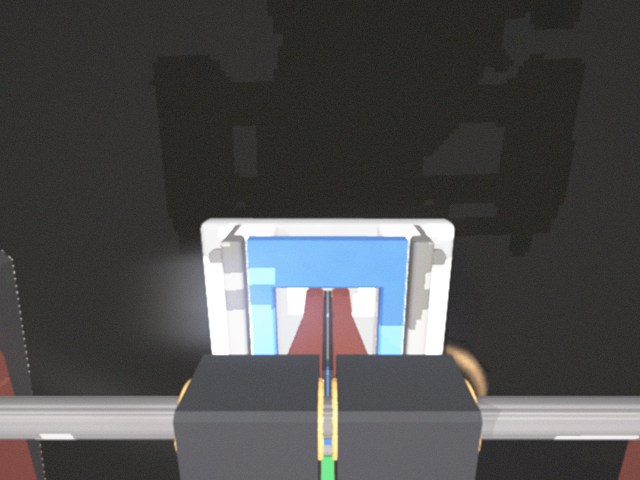

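View pics/s12.png

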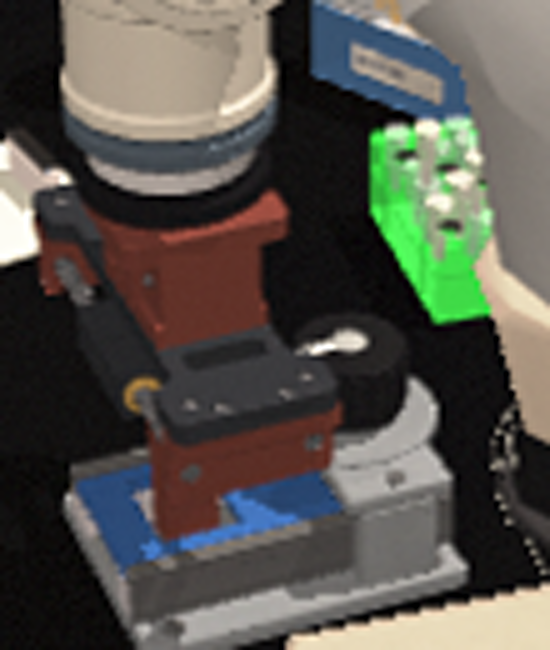

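No contact force, and the fingers are inside the window. Dragging forward now.

Emit:
move_arm(increments=[255,3,0,0,0,255,9,0,0,0,255,16,0,0,0,255,23,0,0,0,255,30,0,0,0,255,37,0,0,0,255,44,0,0,0,255,50,0,0,0,255,55,0,0,0,255,59,0,0,0,255,60,0,0,0,255,60,0,0,0])

```text
t: 17.6
ee_pos: [483.2, 36.9, -13.7]
orientation: [-0.03, 3.141, -0.001]
ft_force: [0.9, -0.0, 1.6]
width: 0.8
```

```bash
python3 kn.py w13;python3 - <<'E'
from h import *
t=ctrl.get_image("side"); crop(t,245,190,130,130,5,"s13.png")
t=ctrl.get_image("top"); crop(t,335,210,80,110,6,"t13.png")
E
```

```text
17.6 [483.1701771   36.91735882 -13.74153026] 0.7578476547421833 [ 0.92483045 -0.0372174   1.60928537] [ 5.22121905e-02  5.69895629e-01  2.03695679e+00 -1.42277480e-03
  5.34191699e-01 -1.53663032e+00] [-0.     0.002 -0.001  0.     0.     0.001]
xang -178.89586804185205
```

View pics/w13.png

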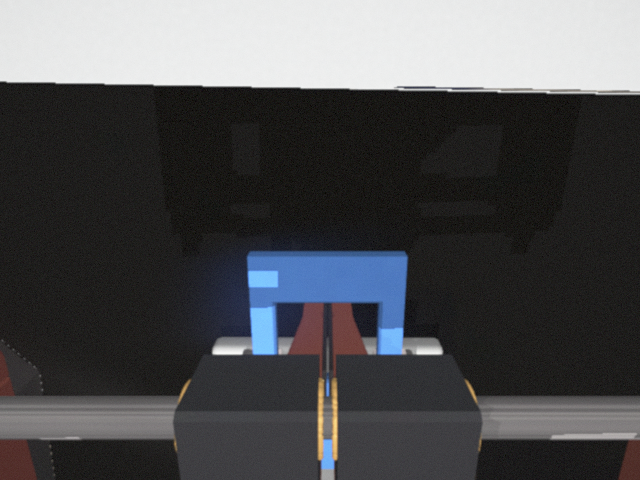

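View pics/s13.png

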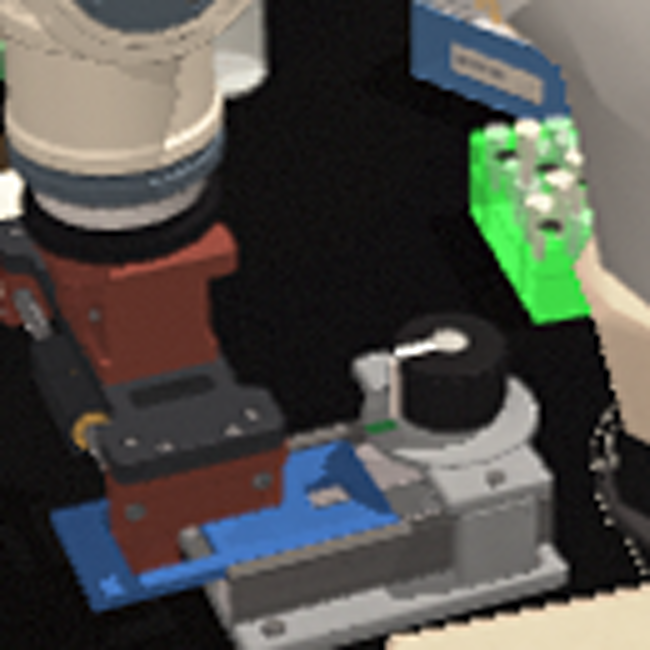

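```bash
python3 - <<'E'
from h import *
import pickle
for n,r,r2 in(("w12",238,289),("w13",252,302)):
    im=pickle.load(open(n+".pkl","rb"));C=im["pose"]; a=[ray(im,C,c,r,36) for c in(250,405)];print(n,*a, ray(im,C,327,r2,36))
E
```

```text
w12 [506.55908347   8.98270307  36.        ] [505.39304567  66.03482957  36.        ] [526.37812766  37.7374917   36.        ]
w13 [452.00620024   7.5784786   36.        ] [450.82474482  65.31719184  36.        ] [471.86511968  36.67477572  36.        ]
```

The plate has slid 54.5 mm. I'll drag 4.5 mm more, back off 4 mm, then rise.

Emit:
move_arm(increments=[255,2.5,0,0,0,255,4.5,0,0,0,255,4.5,0,0,0,255,2.5,0,0,0,255,0,0,0,0,255,0,0,0,0,255,0,0,-10,0,255,0,0,-30,0,255,0,0,-60,0,255,0,0,-90,0,255,0,0,-110,0,255,0,0,-120,0])

```text
t: 19.25
ee_pos: [483.8, 37.0, 107.9]
orientation: [-0.03, 3.138, -0.001]
ft_force: [0.3, -0.4, -0.3]
width: 0.4
```

Emit:
move_arm(increments=[0,-3,0,-10,0,0,-12,0,-20,0,0,-20,0,-30,0,0,-26,0,-40,0,0,-30,0,-40,0,0,-30,0,-40,0,0,-30,0,-40,0,0,-30,0,-40,0,0,-30,0,-40,0,0,-30,0,-40,0])

```text
t: 20.5
ee_pos: [513.6, 37.7, 147.9]
orientation: [-0.03, 3.139, -0.001]
ft_force: [0.1, -0.2, -0.1]
width: 87.5
```

```bash
python3 kn.py w14
```

```text
20.5 [513.58873739  37.66170765 147.91391106] 87.50979898643887 [ 0.1094991  -0.17543632 -0.08723281] [ 5.05686054e-02  3.17115161e-01  1.90608878e+00 -9.06179529e-04
  9.15527109e-01 -1.53897498e+00] [-0.001 -0.     0.     0.    -0.     0.   ]
xang -178.89422959390382
```

View pics/w14.png

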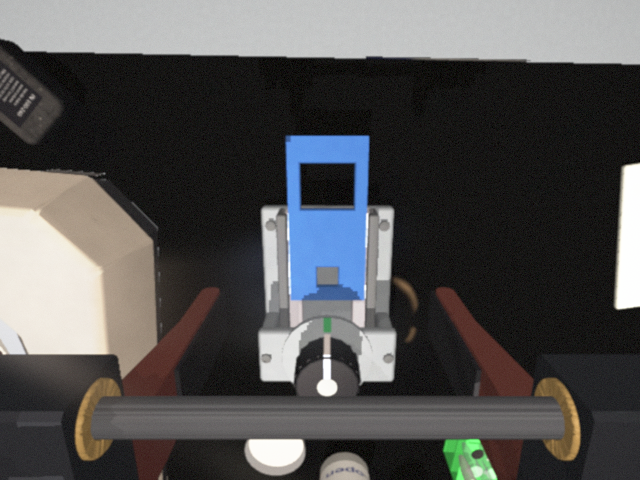

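```bash
python3 - <<'E'
import cv2
a=cv2.imread("pics/w14.png")[125:310,260:400]; cv2.imwrite("pics/w14c.png",cv2.resize(a,None,fx=4,fy=4,interpolation=2))
E
```

```text
(no output)
```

View pics/w14c.png

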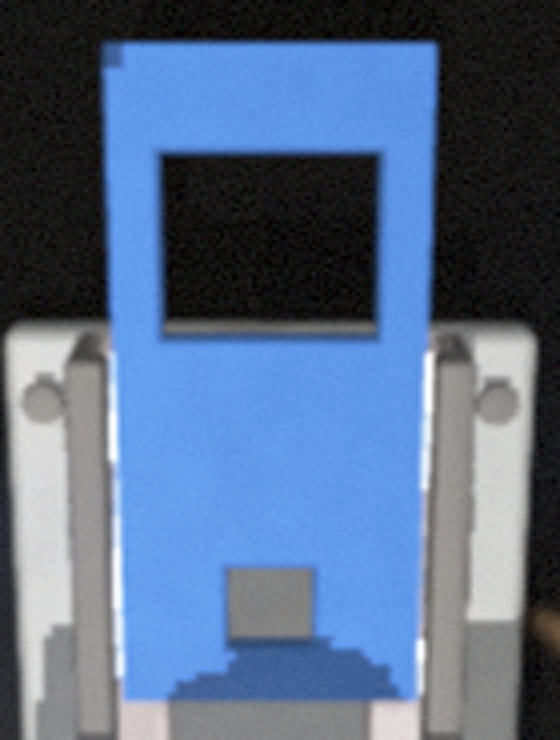

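```bash
cat > fit4.py <<'E'
exec(open("fit.py").read().split("top=[")[0])
import pickle
im=pickle.load(open("w14.pkl","rb"))
c=lambda u,v:P(u,v,(260,125),4)
W=[((102,42),(-65,-30,36)),((438,42),(-65,30,36)),((161,152),(-45,-20,36)),((381,152),(-45,20,36)),((380,340),(-11,20,36)),((161,340),(-11,-20,36)),((123,700),(65,-30,36)),((418,700),(65,30,36))]
p=fit([(im,c(*u),q) for u,q in W],[512,38,0])
print("grip22",p[0]-22*np.cos(p[2]),p[1]-22*np.sin(p[2]))
q=ray(im,im["pose"],*c(80,350),38); q2=ray(im,im["pose"],*c(455,350),38);print("guide front",q,q2)
E
python3 fit4.py
```

```text
[513.2  37.5] 1.16
[[0.5, 0.2], [-0.3, 0.2], [0.2, 0.7], [-0.4, 0.7], [-1.1, -1.1], [1.1, -1.1], [0.1, 0.1], [-0.0, 0.1]]
grip22 491.2230291947022 37.05654371051726
guide front [505.25718711   1.28132946  38.        ] [503.8162171   72.22994222  38.        ]
```

The plate slid 58.4 mm. I'll grip the overhang at x≈490, clear of the guides, whose front is at about 505.

Emit:
move_arm(increments=[0,8,0,15,0,0,18,0,40,0,0,23.5,-0.2,75,0,0,23.5,-0.2,105,0,0,23.5,-0.2,130,0,0,23.5,-0.2,148,0,0,23.5,-0.2,160,0,0,23.5,-0.2,166.5,0,0,23.5,-0.2,166.5,0,0,23.5,-0.2,166.5,0])

```text
t: 21.9
ee_pos: [491.1, 36.9, -18.1]
orientation: [-0.03, 3.137, -0.001]
ft_force: [-0.2, 0.7, 0.6]
width: 87.7
```

```bash
python3 kn.py w15;python3 - <<'E'
from h import *
t=ctrl.get_image("side"); crop(t,245,190,130,130,5,"s15.png")
E
```

```text
21.9 [491.12898048  36.92304359 -18.07283715] 87.74321231953297 [-0.15609078  0.70004639  0.58743747] [ 5.13881200e-02  5.84094397e-01  2.02260542e+00 -1.45319099e-03
  5.30943695e-01 -1.53747641e+00] [-0.    -0.003  0.001 -0.001  0.001  0.   ]
xang -178.8929829580825
```

View pics/w15.png

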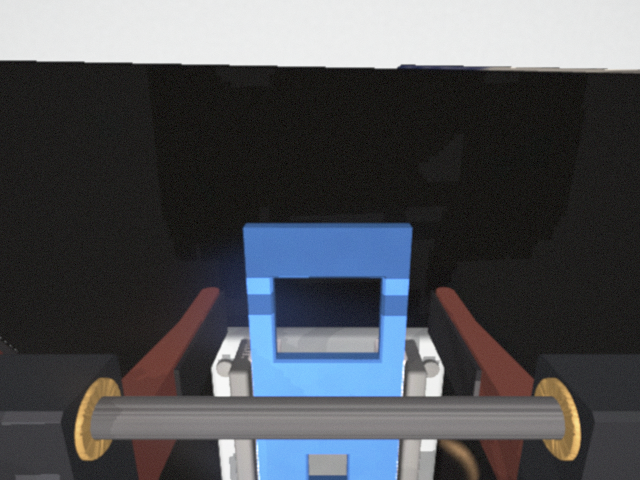

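View pics/s15.png

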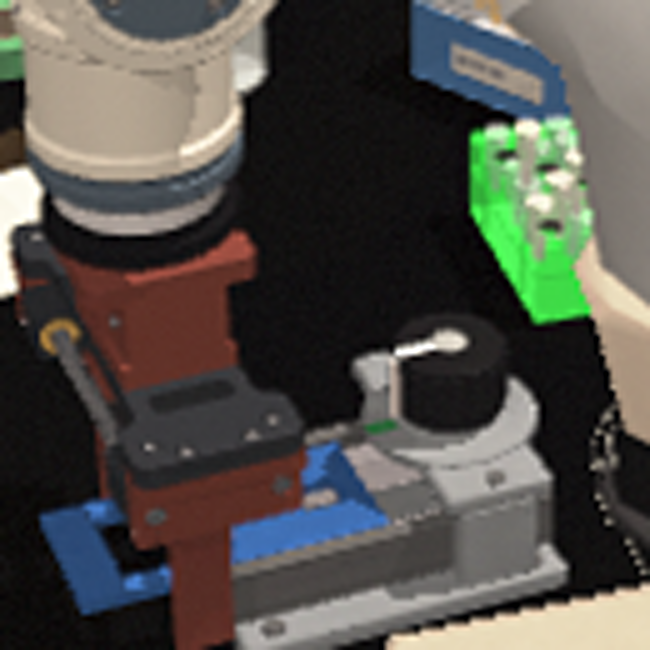

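Emit:
move_arm(increments=[0,1.5,0,0,0,60,1.5,0,0,0,255,1.5,0,0,0,255,1.5,0,0,0,255,1.5,0,0,0,255,1.5,0,0,0,255,1.5,0,0,0,255,1.5,0,0,0])

```text
t: 23.0
ee_pos: [489.7, 36.9, -18.1]
orientation: [-0.03, 3.137, -0.001]
ft_force: [-0.5, -0.3, -0.4]
width: 60.0
```

```bash
python3 kn.py w16
```

```text
23.0 [489.66214753  36.90469092 -18.05715759] 60.00562358983572 [-0.54905991 -0.3089072  -0.3982511 ] [ 5.14889327e-02  5.82858827e-01  2.02588404e+00 -1.41520004e-03
  5.28756922e-01 -1.53738577e+00] [ 0.    -0.001 -0.002  0.001  0.001  0.003]
xang -178.89418868329184
```

View pics/w16.png

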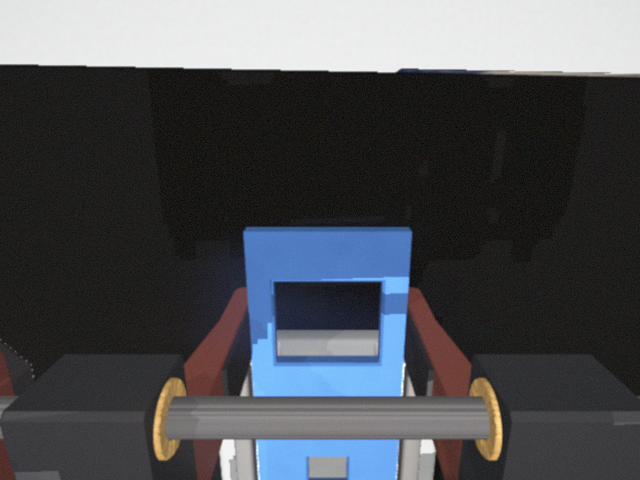

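The plate is gripped at 60.0 mm. I'll ease it forward to clear the collar, then lift.

Emit:
move_arm(increments=[255,0,0,-2,0,255,4,0,-3,0,255,10,0,-4,0,255,15,0,-7,0,255,15,0,-14,0,255,15,0,-24,0,255,15,0,-36,0,255,15,0,-50,0,255,15,0,-64,0,255,15,0,-75,0,255,15,0,-80,0,255,15,0,-80,0])

```text
t: 24.55
ee_pos: [474.5, 36.7, 62.2]
orientation: [-0.03, 3.137, -0.001]
ft_force: [-0.5, 0.3, -0.7]
width: 59.6
```

```bash
python3 kn.py w17;python3 - <<'E'
from h import *
t=ctrl.get_image("side"); crop(t,215,150,150,150,4,"s17.png")
E
```

```text
24.55 [474.52493664  36.67341408  62.21829183] 59.63587732069752 [-0.53028312  0.26564011 -0.66106422] [ 5.26501054e-02  4.10465625e-01  2.03975865e+00 -1.14635382e-03
  6.86607485e-01 -1.53661126e+00] [ 0.001  0.015  0.006  0.002 -0.005 -0.001]
xang -178.89125447538981
```

View pics/w17.png

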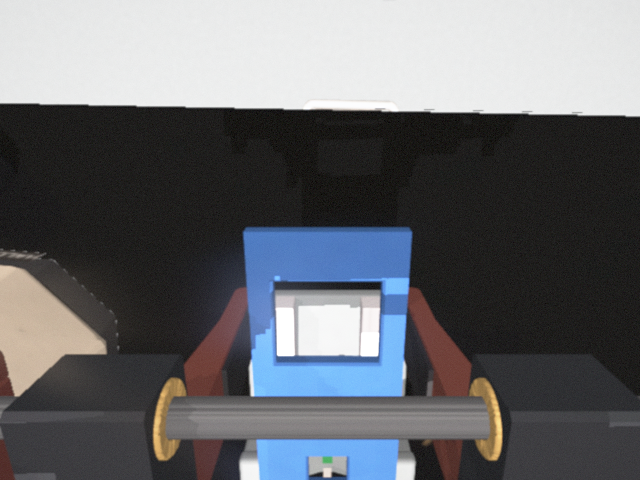

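View pics/s17.png

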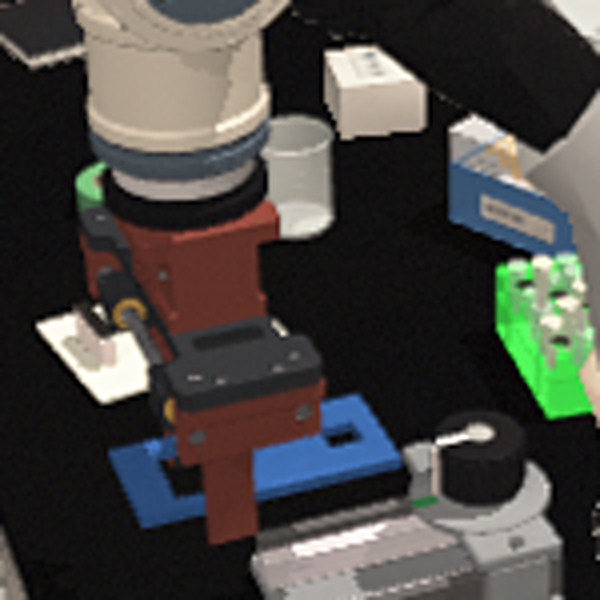

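```bash
cat > fit5.py <<'E'
exec(open("fit.py").read().split("top=[")[0])
import pickle
im=pickle.load(open("w16.pkl","rb"))
W=[((244.5,227.5),(-65,-30,36)),((411,227.5),(-65,30,36)),((275,281.5),(-45,-20,36)),((381.5,281.5),(-45,20,36)),((379.5,362),(-11,20,36)),((277.5,362),(-11,-20,36))]
p=fit([(im,np.array(u),q) for u,q in W],[512,38,0])
E
python3 fit5.py; python3 d.py 499.5 333.6 62
```

```text
[512.5  37.9] 1.32
[[-1.0, 1.7], [1.5, 1.3], [-1.0, -0.3], [0.7, -0.6], [-0.4, -1.3], [0.1, -1.1]]
[[-1.00000e+00 -1.90000e-02  3.00000e-03  4.73959e+02]
 [-1.90000e-02  1.00000e+00 -1.00000e-03  3.66360e+01]
 [-3.00000e-03 -1.00000e-03 -1.00000e+00  6.14540e+01]
 [ 0.00000e+00  0.00000e+00  0.00000e+00  1.00000e+00]]
[-31.3 296.4  -0.6] xang -178.8924790995021
```

Emit:
move_arm(increments=[255,-1,12,0,0,255,-3,36,-2,-1,255,-6,66,-2,-2,255,-10,98,-2,-3,255,-14,130,-2,-4,255,-18,162,-2,-5,255,-22,194,-2,-6,255,-25,226,-2,-7,255,-28,256,-2,-8,255,-30,280,-2,-9,255,-31,292,-2,-9,255,-31,296.5,-2,-9])

```text
t: 26.25
ee_pos: [498.9, 334.0, 63.1]
orientation: [-0.277, 3.127, -0.002]
ft_force: [0.0, -0.4, -1.7]
width: 59.7
```

Emit:
move_arm(increments=[255,0,0,0,0,255,0,0,0,0,255,0,0,0,0,255,0,0,0,0])

```text
t: 26.75
ee_pos: [499.0, 333.7, 63.2]
orientation: [-0.276, 3.127, -0.002]
ft_force: [0.5, 0.1, -0.5]
width: 59.9
```

```bash
python3 kn.py w18;python3 - <<'E'
from h import *
t=ctrl.get_image("top"); crop(t,200,220,110,110,5,"t18.png")
t=ctrl.get_image("side"); crop(t,190,130,140,140,4,"s18.png")
E
```

```text
26.75 [499.03118603 333.65893118  63.18885505] 59.920039490362804 [ 0.54533544  0.05790837 -0.4954146 ] [ 0.57084786  0.55157929  1.7627112  -0.00314637  0.82546273 -1.17401261] [ 0.001  0.001 -0.002  0.002 -0.001 -0.   ]
xang -169.90461043965522
```

View pics/w18.png

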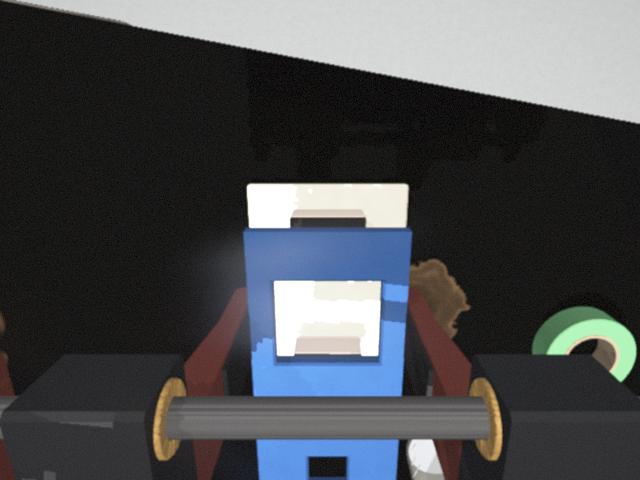

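View pics/s18.png

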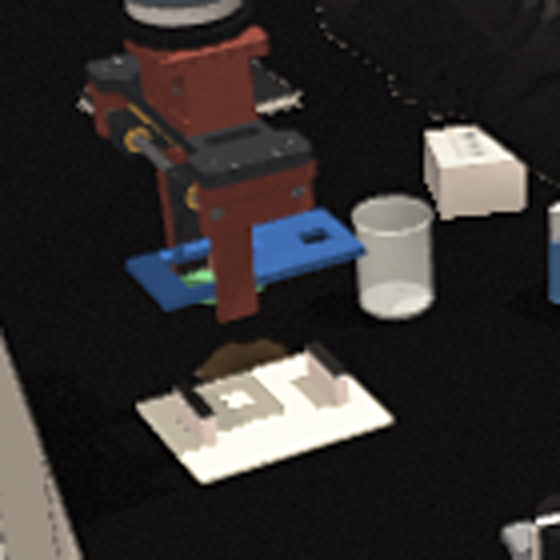

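View pics/t18.png

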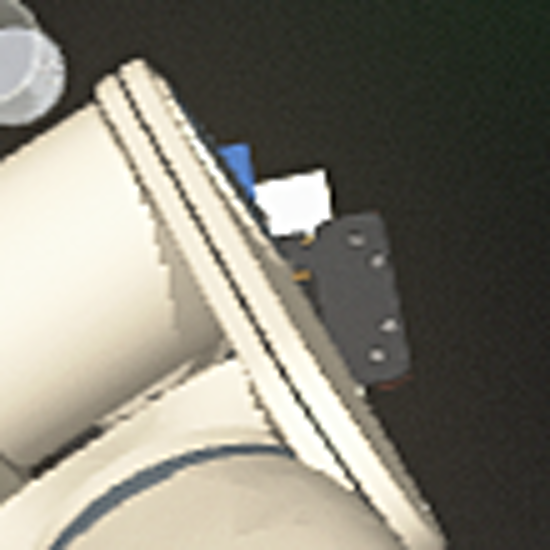

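```bash
python3 - <<'E'
import cv2
a=cv2.imread("pics/w18.png")[175:240,235:420]; cv2.imwrite("pics/w18c.png",cv2.resize(a,None,fx=4,fy=4,interpolation=2))
from h import *
import pickle
im=pickle.load(open("w18.pkl","rb"));C=im["pose"]
a=ray(im,C,247.5,184,6);b=ray(im,C,408,184,6);print(a,b,np.linalg.norm(a-b))
d=(b-a)/np.linalg.norm(b-a); print(np.degrees(np.arctan2(-d[0],d[1])))
n=np.array([d[1],-d[0],0]); print("centre est",(a+b)/2+65*n)
a=ray(im,C,290,218,30);b=ray(im,C,366,218,30);print(a,b,np.linalg.norm(a-b)); print("centre rib",(a+b)/2+50*n)
E
```

```text
[468.94643515 278.30823015   6.        ] [451.587912   375.22613561   6.        ] 98.46013775053453
10.154319464198295
centre est [524.24904481 338.22668345   6.        ]
[479.2209546  308.37110111  30.        ] [471.58468939 350.95950712  30.        ] 43.26759610267316
centre rib [524.61964602 338.48030456  30.        ]
```

View pics/w18c.png

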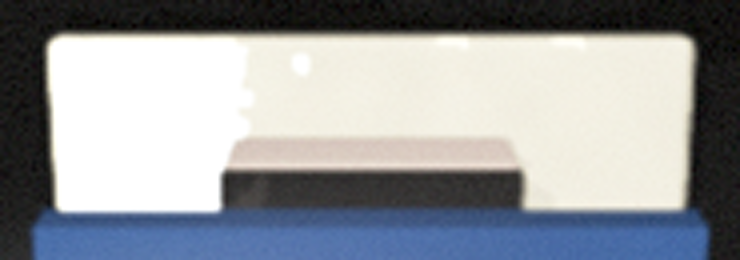

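The rest measures (524,338.2) at 10.1° from the wrist and (522.7,337.7) at 10.0° from the top, which agree. I'll shift 2 mm and lower.

Emit:
move_arm(increments=[255,-1,0,5,0,255,-2,0,15,0,255,-2,0,28,0,255,-2,0,42,0,255,-2,0,54,0,255,-2,0,63,0,255,-2,0,70,0,255,-2,0,75,0,255,-2,0,78,0,255,-2,0,78,0,255,-2,0,78,0])

```text
t: 28.28
ee_pos: [501.4, 334.3, -14.5]
orientation: [-0.277, 3.126, -0.001]
ft_force: [-0.5, -0.2, -1.6]
width: 59.4
```

```bash
python3 kn.py w19;python3 - <<'E'
from h import *
t=ctrl.get_image("side"); crop(t,190,150,130,120,5,"s19.png")
E
```

```text
28.275 [501.39553854 334.34477527 -14.54434693] 59.36277338904561 [-0.51639542 -0.17758867 -1.5541747 ] [ 0.56967668  0.67542546  1.77440117 -0.00361151  0.68930721 -1.17491729] [ 0.002 -0.002  0.001 -0.    -0.001 -0.   ]
xang -169.88250287937197
```

View pics/w19.png

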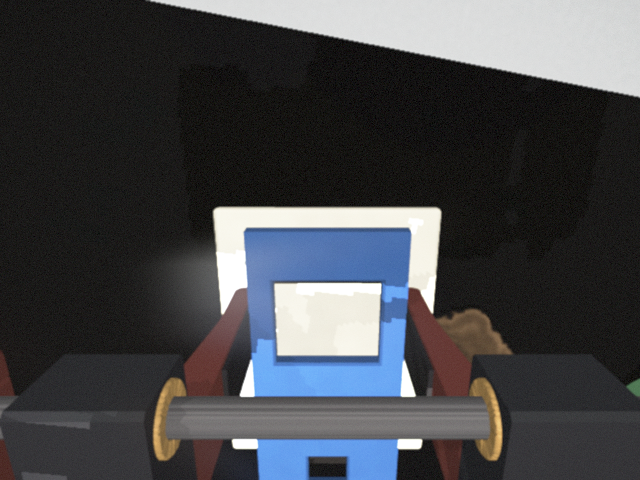

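View pics/s19.png

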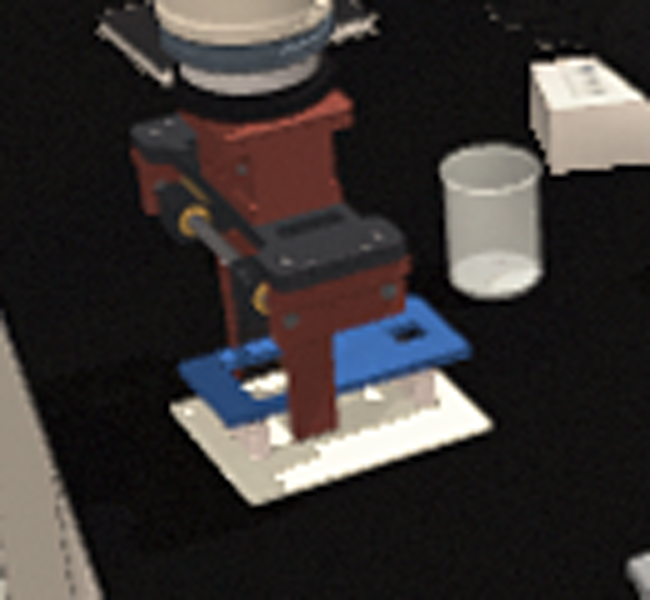

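```bash
python3 - <<'E'
from h import *
import pickle
im=pickle.load(open("w19.pkl","rb"));C=im["pose"];T=C@np.linalg.inv(np.array(im["mount"]))
tl=lambda p:(T[:3,:3].T@(p-T[:3,3])).round(1)
for p in((215,208),(439.5,208),(233,447),(421.5,447)): print("base",tl(ray(im,C,*p,6)))
for p in((245,228),(410,228)): print("plate",tl(ray(im,C,*p,39.5)))
for p in((274,282),(382,282),(380,362),(276,362)): print("win",tl(ray(im,C,*p,39.5)))
E
```

```text
base [ 41.9 -48.7 -20.6]
base [ 42.   48.4 -20.7]
base [-86.6 -49.6 -20.2]
base [-86.3  49.5 -20.3]
plate [ 42.2 -29.3 -54.1]
plate [ 42.3  29.2 -54.2]
win [ 21.5 -19.8 -54.1]
win [ 21.5  20.1 -54.1]
win [-12.6  20.7 -54. ]
win [-12.7 -20.3 -54. ]
```

Plate and rest agree within about 1 mm. I'll lower the last 3.5 mm.

Emit:
move_arm(increments=[255,0,0,1.5,0,255,0,0,2.7,0,255,0,0,3.5,0,255,0,0,3.5,0,255,0,0,3.5,0])

```text
t: 29.0
ee_pos: [501.3, 334.3, -18.0]
orientation: [-0.277, 3.126, -0.002]
ft_force: [-1.0, 0.3, 0.2]
width: 59.5
```

Emit:
move_arm(increments=[255,0,0,0.4,0,255,0,0,0.4,0,60,0,0,0.4,0,40,0,0,0.4,0,0,0,0,0.4,0,0,0,0,0.4,0,0,0,0,0.4,0,0,0,0,0.4,0,0,0,0,0.4,0])

```text
t: 30.12
ee_pos: [501.4, 334.3, -18.4]
orientation: [-0.277, 3.126, -0.001]
ft_force: [-0.3, -0.2, 1.1]
width: 87.8
```

```bash
python3 kn.py w20
```

```text
30.125 [501.36683758 334.29403981 -18.42252412] 87.83046480742826 [-0.31126939 -0.23604888  1.05079557] [ 0.56962229  0.68176069  1.77466801 -0.00361483  0.68279815 -1.1748968 ] [ 0.001  0.     0.    -0.001  0.    -0.   ]
xang -169.8857867228812
```

View pics/w20.png

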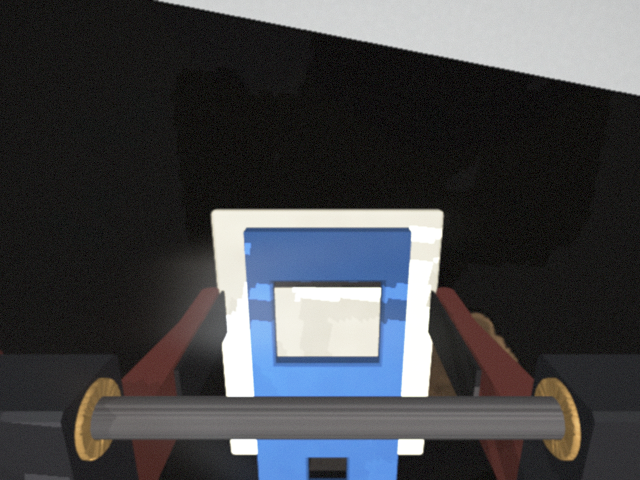

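Released; the plate has not moved. I'll rise and look.

Emit:
move_arm(increments=[0,0,0,-8,0,0,0,0,-25,0,0,0,0,-55,0,0,0,0,-90,0,0,0,0,-125,0,0,0,0,-155,0,0,0,0,-180,0,0,0,0,-195,0,0,0,0,-200,0,0,0,0,-200,0,0,0,0,-200,0])

```text
t: 31.55
ee_pos: [500.2, 334.1, 180.5]
orientation: [-0.277, 3.128, -0.003]
ft_force: [-0.4, 0.1, 0.0]
width: 88.2
```

```bash
python3 kn.py w21;python3 - <<'E'
from h import *
t=ctrl.get_image("side"); crop(t,190,180,200,150,4,"s21.png")
E
```

```text
31.55 [500.15555723 334.05554948 180.54441947] 88.19051087720851 [-0.35434005  0.11264375  0.03773451] [ 0.57037606  0.39797058  1.69076821 -0.00262885  1.05229159 -1.1756158 ] [ 0.001  0.003  0.    -0.     0.     0.   ]
xang -169.88735096155696
```

View pics/w21.png

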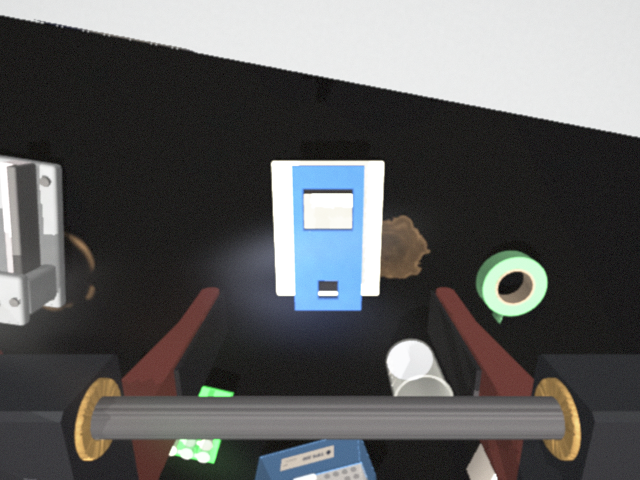

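View pics/s21.png

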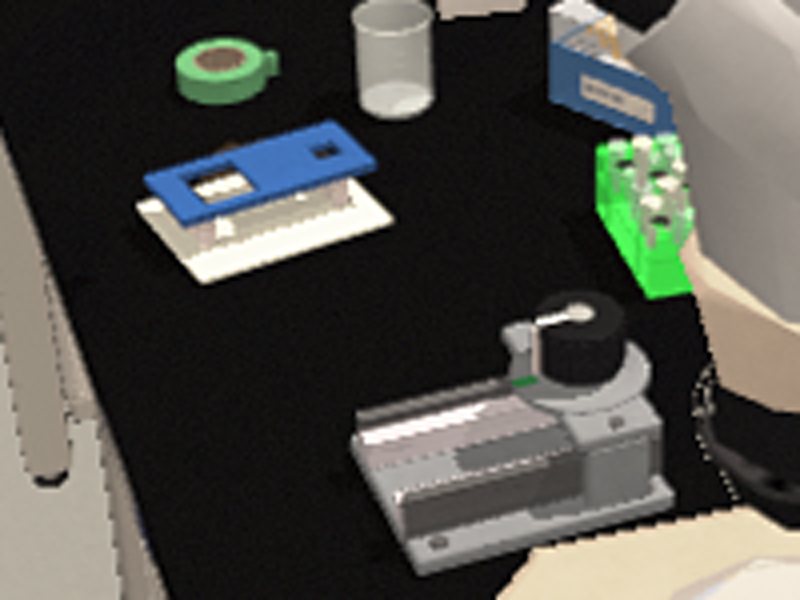

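```bash
python3 - <<'E'
from h import *
import pickle
im=pickle.load(open("w21.pkl","rb"));C=im["pose"]
a=[ray(im,C,*p,6)for p in((272,161),(384,161),(381,296),(276,296))];b=[ray(im,C,*p,36)for p in((292.5,166),(364.5,166),(362,310),(295,310))]
for q in(a,b):
    q=np.array(q); e=(q[2]+q[3]-q[0]-q[1])/2; print(q.mean(0),np.degrees(np.arctan2(e[1],e[0])),np.linalg.norm(e))
E
```

```text
[524.6142663  338.77683442   6.        ] 10.396541107943717 130.36427135705782
[524.90257459 339.05791002  36.        ] 10.202744479189471 129.67751617443648
```

The plate is centred on the rest within 0.4 mm and 0.2°, it lies flat, and the knob line still meets the green line. Handing in.

```bash
python3 -c "
from workcell import ctrl
print(ctrl.close_job())"
```

```text
the job is handed in; nothing more can be done
None
```

The blue plate is out of the clamp and lying flat, lengthwise and centred on both ribs of the drying rest. I handed the job in at about 31.6 s; it reports no verdict.

- **Knob:** I turned it clockwise about 115°. In the close-up wrist picture taken after I let go, the white line met the green line, and it still did in the last side picture.
- **Plate:** I slid it about 58 mm forward with closed fingertips in its window. I then gripped the overhanging front end (60 mm width) and carried it over without any visible slip.
- **Placement check:** the last wrist picture put the plate within about 0.4 mm and 0.2° of the rest's centre.
- **Bystanders:** I did not touch any. The tape, beaker and rack stood undisturbed in the last pictures. I did not recheck the petri dish and the power adapter at the end.

**One disagreement:** the real fingertips were about 33–35 mm short of the reported TCP, as both the side and wrist cameras showed. Because of this, my first close on the knob met nothing just above it, with no contact force. I corrected for the offset from then on.

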